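Dock a bone carrier and draw it tight with the cam lock

ROBOT

A 6-joint arm with a two-finger parallel gripper is mounted at the origin on a cart in front of the work surface, level with it; the furniture and walls round the work are solid. World frame = base frame: x ahead of the robot, y to its left, z up, the work surface at z = 0. Lengths are in m, angles in rad, forces in N, time in s.
With the tool pointing down it reaches from about 0.35 to 0.85 m from the base axis. Payload 8.1 kg.
Tool frame: the origin (TCP) lies between the finger pads; the fingertips stand 11 mm ahead of it and the grasp point (between the pads) lies 8 mm behind it; y points along the fingers, x is the direction in which the jaws open and shut, and the axes are right-handed (so a half turn about y gives the same grasp; the last joint's range is limited). The gripper opens to 93 mm and grips with 3 to 60 N. Pads are 15 mm wide; open, the fingers measure 128 mm over their backs; the gripper's body (75 mm by 188 mm) begins 65 mm behind the grasp point.
Start: joints at [-1.334, 0.13, 1.488, -0, 1.523, -0.085], TCP at [0.19, -0.569, 0.23] pointing down, gripper open.
Joint ranges: [-2.96, 2.96], [-0.89, 2.26], [0.02, 2.5], [-1.34, 4.48], [0, 2.73], [-2.66, 2.66]. Speed limits (rad/s): [2.39, 2.39, 2.79, 3.14, 3.14, 3.14].

INTERFACE

Orientations are given as a rotation vector (axis times angle).
In Python, from plant import readout, optics, robot gives the robot as it stands.
- The arm moves only by the shell command python3 -m creep 'ROWS' [FORCE]. ROWS is JSON, a list that holds one entry, the list of rows, each a list of 7 numbers: the closure, from 0 (fully open) to 1 (shut), then the shift along the tool's x, y, z in cm, then the turn, a rotation vector about the tool's x, y, z in degrees. In form: [[[grip, x, y, z, wx, wy, wz], ...]]. A call has exactly 8 rows; each row shifts and turns the pose as measured when the row begins, along the tool's axes as they then stand; what a row does not reach is not made up. A row lasts 1/10 s, in which the tool goes at most 50 mm and 8.59 degrees, less where a joint would pass 70% of its speed; a pose out of reach is approached as far as the arm can. A call is refused whole if a number of a shift passes 5 or a number of a turn 8.59, either way. A call with a gripper value outside its range is refused whole. The fingers move at their own pace and stop on an object; FORCE is the grip in N (left out, the last holds). Time passes only in rows, so rows that do not move let the fingers close, or fill a call up. It gives the time, the measured TCP pose, the force and the opening at its end, in the units of the state.
- readout.read_state(): the state, without advancing time (a new reading comes with each control period).
- optics.read_camera(name): name is "scene" or "top" or "wrist"; returns a dict with "frame" (480x640x3 uint8, red, green, blue), "depth" (480x640 float32, m along the optical axis (not along the pixel's ray), 0 where there is no reading), "intrinsics" (3x3 intrinsics, pixels), "R" (3x3) and "t" (3): a world point X has camera coordinates R X + t. Camera axes: x right, y down, z forward; pixel columns grow to the right and rows downward; lengths in m; the calibration is good to about 2 mm. A picture is of the moment at which its call begins.
- robot.close_job(): hands the job in, once; it reports no verdict.
The state is a dict: "t": time; "q": joint angles; "dq": joint speeds; "joint_torque": joint torques, N m; "tool_pos": TCP position; "orientation": TCP orientation; "force": force on the tool from outside, world axes, zero at the start; "wrist_torque": the same for the moment, N m; "opening": finger opening in m.
Only numpy, scipy, OpenCV 4.12 (cv2) and the standard library are available. Lean on these libraries where they do the work, as an engineer would, in place of code of your own. Each camera call takes 0.05 s, during which the arm holds its last target. There are 200 camera calls.

TASK

Get the toe bone ready for scanning: it was left lying on the docking base, so lay it in the bay of the grey carrier tray. Swing the brass cam of the base open, put the carrier flat between the base's rails with its headed stud in the mouth of the cam, then turn the cam's red bar clockwise all the way, so that its curved slot draws the carrier tight against the rubber stops, and let go. Leave the tape roll, the air scribe, the amber bottle and the lump of rock where they are.

Things in the scene. Friction and masses are not known exactly. Their poses are not given: they have to be found in the camera images.
- dock (a point): Point on the cam's vertical axis at the top of the docking base's deck, 10 mm above the bench. The base is an aluminium plate fixed to the bench, from 62 mm on this point's +x side to 238 mm on its -x side, 65 mm to each y side. z is up. The carrier docks moving in +x along y = 0.
- lane (a point): Middle of the lane on the deck, 122 mm on the -x side of the dock point, same axes. Two dark guide rails, tops 12 mm above the deck, from x = -31 to +61 mm here, leave a lane 98 mm wide (y); their rear ends flare outward to x = -58 mm. At the start only the bone lies in the lane.
- stops (a point): Point on the deck midway between the two rubber stops, in the plane of their faces, 58 mm on the -x side of the dock point, same axes. The stops rise 18 mm above the deck and meet the carrier's front face; a 28 mm gap between them lets its tongue through.
- cam (a joint): Cam angle in rad, grows clockwise seen from above: 0 = fully open (hard stop), 1.5 = fully tight (hard stop). From 0 to 0.1 the mouth of its slot faces the lane; turned further it is shut to the stud, or draws in a stud already in it (carrier on its stops from about 1.2 on). Friction of about 0.1 N m holds it wherever it is left. It starts half to nearly closed.
- cam_mouth (a point): Middle of the wide mouth of the cam's slot, on the cam plate's top, 45 mm from its axis; it turns with the cam. Brass-coloured plate 104 mm across, 23 to 33 mm above the bench, with an open spiral slot 12 mm wide. At cam angle 0 the stud's neck can enter until it is stopped 37 mm from the axis; turning catches it if it is 37 to 41 mm from the axis.
- cam_bar (a point): Centre of the red grip bar on top of the cam, on the cam's axis, 62 mm above the bench. Bar 76 mm long along this frame's y, 14 mm thick along x, 48 to 76 mm above the bench; it turns with the cam (at cam angle 0 its axes are parallel to the dock point's). The stud's head passes under it, top 42.5 mm above the bench.
- rib (a point): Centre of the carrier's black grip rib, near the centre of mass: 44 mm long (x), 16 mm thick (y), 18 to 57 mm above the carrier's underside; this point is 37 mm above the underside. The carrier is a loose grey tray, 92 mm wide (y), 0.4 kg; z up. Seen from here its flat front face is at x = +40 mm, its rear end at x = -144 mm, its steel tongue ends at x = +76 mm.
- stud (a point): Top of the stud's head, 32.5 mm above the carrier's underside, axes as the carrier's. The steel stud stands on the carrier's tongue 68 mm ahead (+x) of the rib's centre: neck 9 mm thick, head 20 mm across and 6 mm high. Tongue 22 mm wide with a tapered tip, top 9 mm above the underside. Docked tight, the stud is 30 mm on the -x side of the dock point.
- bay (a point): Centre of the floor of the carrier's cork-lined bay, 8 mm above the carrier's underside, 82 mm behind (-x) the rib's centre, axes as the carrier's. The bay is 116 x 84 mm inside (x, y); its lip stands 10 mm above its floor.
- board_top (a point): Centre of the top of a low plywood work board on battens, 340 x 340 mm, fixed, its top 45 mm above the bench. The carrier starts on it, flat and upright, and so does the lump of rock, near its far left corner.
- bone_mid (a point): Middle of the toe bone, 14 mm above its underside: a loose tan dumb-bell shaped fossil, 95 mm long, 24 to 30 mm high, 60 g, with a waist about 30 mm wide. Its long axis lies along (-0.56, 0.83, 0) in this frame, z up. It starts lying on the deck of the docking base, in the lane.
- tape_mid (a point): Middle of the tape roll, a loose bystander: tan ring 86 mm across, 19 mm high, lying flat on the bench.
- scribe_mid (a point): Middle of the air scribe, a loose bystander: black and silver pen-like tool, 171 mm long along its y, 17 mm high, lying on the bench.
- amber_bottle_mid (a point): Middle of the amber bottle, a loose bystander: brown bottle with black cap, 54 mm across, 105 mm tall, standing on the bench.
- rock_mid (a point): Middle of the lump of rock, a loose bystander: sandy stone 58 x 56 mm, 29 mm high, lying on the work board.
- carrier: The carrier tray; origin at its underside, 24 mm behind the grip rib's centre, same axes.
- bone: The toe bone; origin at its underside under its middle, to a few mm.

How it is judged:
At the end, for the whole second after the job is handed in: Cam past 1.35 of 1.5 rad; stud 26.5 to 32.5 mm from the cam axis along the lane, within 6 mm sideways, carrier flat on the deck; bone in the bay (middle within 50 x 40 mm of its centre, under 24 mm above its floor); all at rest (value of joint cam above 1.35 rad and x of stud in the frame of dock between -0.0325 and -0.0265 m and y of stud in the frame of dock between -0.006 and 0.006 m and z of stud in the frame of dock below 0.0375 m and angle between bay's own z axis and vertical below 0.06 rad and x of bone_mid in the frame of bay between -0.05 and 0.05 m and y of bone_mid in the frame of bay between -0.04 and 0.04 m and z of bone_mid in the frame of bay between 0 and 0.024 m and linear speed of each of carrier, bone below 0.02 m/s); the robot touches nothing.
It fails at once if the tape roll is shifted by more than 30 mm (distance of tape_mid from where it was at the start of the episode above 0.03 m).
It fails at once if the air scribe is shifted by more than 30 mm (distance of scribe_mid from where it was at the start of the episode above 0.03 m).
It fails at once if the amber bottle is shifted by more than 30 mm (distance of amber_bottle_mid from where it was at the start of the episode above 0.03 m).
It fails at once if the lump of rock is shifted by more than 30 mm (distance of rock_mid from where it was at the start of the episode above 0.03 m).
It also fails if it takes over 72 s, if anything falls off the work surface, if the arm or the gripper's body presses on something with over 40 N, if the wrist force passes 120 N, or if a joint passes its speed limit or range.

## Working session

There is one attempt and no reset: what is moved stays moved. The work goes in short steps, Python scripts to look and compute and a shell command to move; the robot and the scene stay as the last step left them, time stands still between calls to the robot, and variables do not carry over. Pictures are saved under pics/ and viewed, about 8 in all and at most 12, crops included, and the job is handed in when it is done.

```bash
ls; mkdir -p pics
python3 - <<'E'
from plant import readout, optics, robot
import cv2,numpy as np
s=readout.read_state(); print(s)
for n in ("scene","top"):
    c=optics.read_camera(n); np.savez(f"pics/{n}0.npz",**c)
    cv2.imwrite(f"pics/{n}0.png",c["frame"][:,:,::-1]); print(n,c["intrinsics"],c["R"],c["t"])
E
```

```text
pics
{'t': 0.0, 'q': array([-1.33439949e+00,  1.31157259e-01,  1.48927109e+00, -1.01537105e-05,
        1.52304412e+00, -8.53618744e-02]), 'dq': array([-1.27619998e-03,  2.13963830e-03, -4.20881845e-04,  3.53484118e-04,
       -6.14479724e-05,  2.58028423e-04]), 'joint_torque': array([-1.36912386e-03, -5.59837925e+01, -4.91766679e+01,  7.68832373e-02,
        3.52210260e-02, -1.81221985e-04]), 'tool_pos': array([ 0.18964793, -0.56864433,  0.22859429]), 'orientation': array([-1.34315903,  0.96999903, -0.96762576]), 'force': array([ 0.27767443, -0.42327037, -0.49640332]), 'wrist_torque': array([ 0.00024684,  0.00228486, -0.02749306]), 'opening': 0.0928221981232315}
scene [[602.96144284   0.         306.73953664]
 [  0.         602.96144284 253.0374333 ]
 [  0.           0.           1.        ]] [[-0.61599156 -0.78768647  0.01021875]
 [-0.5946585   0.45645247 -0.66184017]
 [ 0.51665818 -0.41376463 -0.74957532]] [0.33982328 0.37840295 1.19652436]
top [[576.05486777   0.         318.87524079]
 [  0.         576.05486777 234.55186698]
 [  0.           0.           1.        ]] [[ 0.00853892 -0.99995093 -0.00502247]
 [-0.99282695 -0.00787888 -0.11930036]
 [ 0.11925494  0.00600514 -0.99284551]] [-0.03592742  0.58946177  1.33045547]
```

View pics/top0.png

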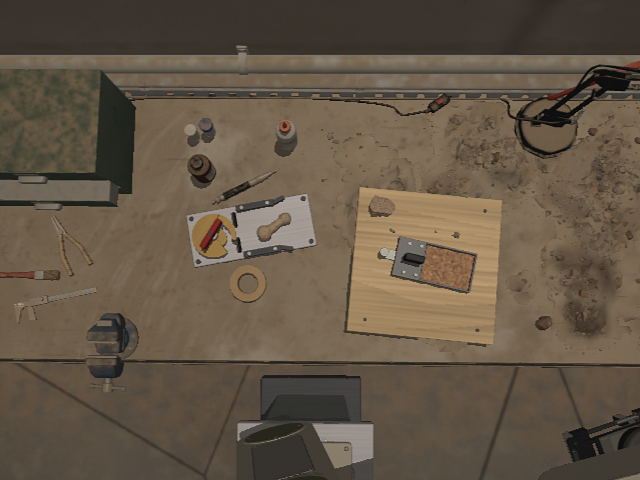

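View pics/scene0.png

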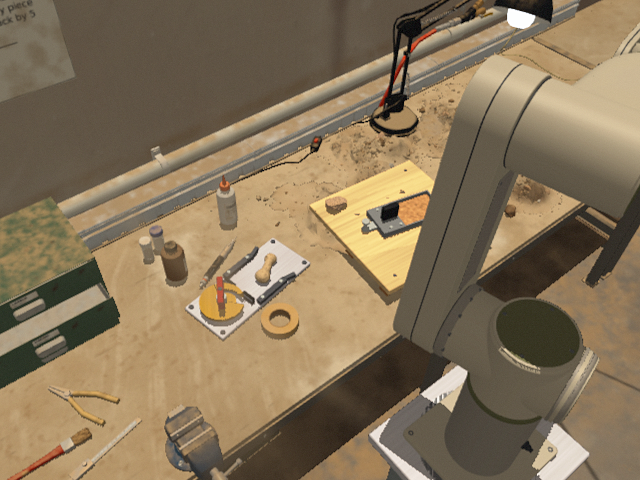

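```bash
cat > h.py <<'E'
import numpy as np, cv2
from scipy.spatial.transform import Rotation as Ro
from plant import readout, optics
def load(n): return dict(np.load(f"pics/{n}.npz"))
def snap(cam,n):
    c=optics.read_camera(cam); np.savez(f"pics/{n}.npz",**c); return c
def px(c,u,v,z=None):
    "world point of pixel; z=None uses depth, else intersects plane z"
    K,R,t=c["intrinsics"],c["R"],c["t"]; r=np.linalg.inv(K)@[u,v,1]
    if z is None:
        d=np.median([x for x in c["depth"][v-1:v+2,u-1:u+2].ravel() if x>0]); return R.T@(r*d-t)
    o=-R.T@t; w=R.T@r; return o+w*(z-o[2])/w[2]
def cloud(c):
    v,u=np.mgrid[0:480,0:640]; K=c["intrinsics"]; d=c["depth"]
    P=np.stack([(u-K[0,2])/K[0,0]*d,(v-K[1,2])/K[1,1]*d,d],-1)
    return (P-c["t"])@c["R"]
def tool():
    s=readout.read_state(); return s,Ro.from_rotvec(s["orientation"]).as_matrix()
def go(target,yaw=None):
    "print shift in tool axes (cm) to world target; yaw = wanted world angle (deg) of tool x"
    s,R=tool(); d=R.T@(np.array(target)-s["tool_pos"])*100
    x=np.degrees(np.arctan2(R[1,0],R[0,0]))
    print("t",round(s["t"],2),"tcp",s["tool_pos"].round(4),"xyaw",x.round(1),"open",round(s["opening"],4),"F",s["force"].round(1),"shift cm",d.round(2))
    if yaw is not None:
        z=np.radians(yaw); W=np.array([[np.cos(z),np.sin(z),0],[0,0,-1]]); X,Y=W
        T=np.stack([X,Y,np.cross(X,Y)],1)
        print("turn deg",np.degrees(Ro.from_matrix(R.T@T).as_rotvec()).round(2))
E
python3 -c "
from h import *
s,R=tool();print(R.round(3))
go([.19,-.569,.23],0)"
```

```text
[[ 0.316 -0.     0.949]
 [-0.949  0.002  0.316]
 [-0.002 -1.     0.   ]]
t 0.1 tcp [ 0.1897 -0.5687  0.2287] xyaw -71.6 open 0.093 F [-0.1  0.8  0. ] shift cm [ 0.04 -0.13  0.02]
turn deg [-7.000e-02 -7.156e+01 -8.000e-02]
```

Run:
```python
from h import *
c=load("top0");f=c["frame"][:,:,::-1]
a=f[190:270,183:323];b=f[190:300,365:485]
a=cv2.resize(a,None,fx=5,fy=5,interpolation=cv2.INTER_CUBIC)
b=cv2.resize(b[40:110,0:115],None,fx=5,fy=5,interpolation=cv2.INTER_CUBIC)[:200+150]
a=a[:, :700]; 
im=np.zeros((600,800,3),np.uint8); 
a=cv2.resize(f[190:270,183:323],None,fx=4,fy=4,interpolation=cv2.INTER_CUBIC)
b=cv2.resize(f[228:296,372:482],None,fx=4,fy=4,interpolation=cv2.INTER_CUBIC)
im[:320,:560]=a; im[325:325+272,:440]=b
for i in range(0,140,20): cv2.putText(im,str(183+i),(i*4,12),0,.35,(0,0,255)); cv2.line(im,(i*4,0),(i*4,5),(0,0,255))
for j in range(0,80,20): cv2.putText(im,str(190+j),(565,j*4+5),0,.35,(0,0,255))
cv2.imwrite("pics/crop1.png",im)
P=cloud(c)
# base plate points z ~0.01
for n,(u,v) in dict(bone=(274,227),tape=(262,285),board=(440,310),rock=(381,206),rib=(412,259),bar=(212,234),stud=(386,254),bottle=(200,165)).items(): print(n,px(c,u,v).round(4))
```

```text
bone [0.6073 0.0759 0.0327]
tape [0.4699 0.103  0.02  ]
board [ 0.4149 -0.3125  0.0475]
rock [ 0.6536 -0.1751  0.0692]
rib [ 0.5282 -0.2405  0.1025]
bar [0.5848 0.2157 0.0707]
stud [ 0.541  -0.1851  0.0781]
bottle [0.7396 0.2417 0.1035]
```

View pics/crop1.png

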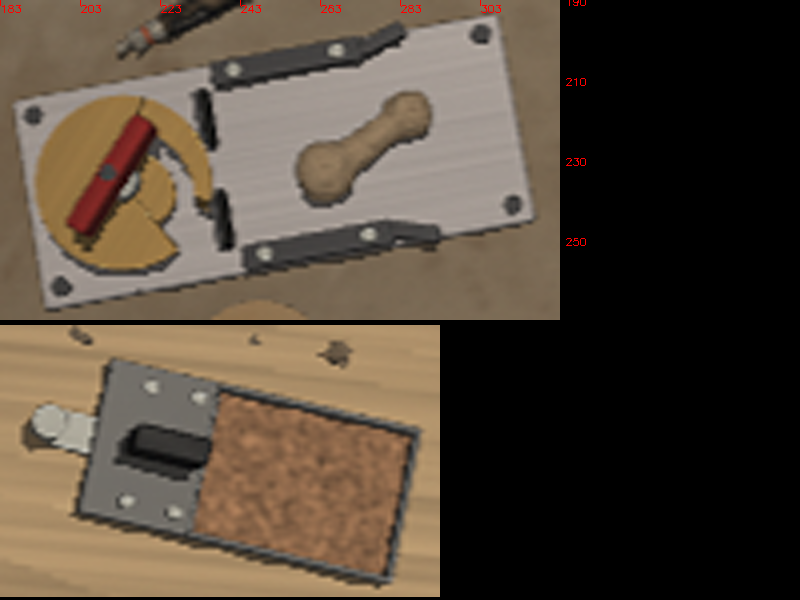

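Run:
```python
from h import *
c=load("top0")
A=lambda X,Y,z:px(c,183+X/4,190+Y/4,z)
B=lambda X,Y,z:px(c,372+X/4,228+(Y-325)/4,z)
# base corners: (+x,-y... ) plate frame: +x toward image left
q=np.array([A(14,102,.01),A(497,14,.01),A(533,218,.01),A(47,308,.01)])[:,:2]
# plate coords: +x=left, +y = z cross x -> image down
m=np.array([[62,-65],[-238,-65],[-238,65],[62,65]])/1e3
def fit(m,q):
    mm,qm=m.mean(0),q.mean(0); U,S,V=np.linalg.svd((m-mm).T@(q-qm)); R=(U@V).T
    print("det",np.linalg.det(R).round(3),"yaw",np.degrees(np.arctan2(R[1,0],R[0,0])).round(2),"org",(qm-R@mm).round(4),"res mm",(((q-qm)-(m-mm)@R.T)*1e3).round(1).tolist()); return R,qm-R@mm
print(q.round(4).tolist()); R,o=fit(m,q)
for n,x in dict(lane=-.122,stops=-.058).items(): print(n,(o+R@[x,0]).round(4))
a,b=A(140,120,.076),A(80,232,.076); d=(a-b)[:2]; print("bar ctr",((a+b)/2).round(4),"len",np.linalg.norm(d).round(4),"yaw",np.degrees(np.arctan2(d[1],d[0])).round(1))
# carrier bay-lip outline z=.063 (rear) front plate z=.063
q=np.array([B(110,360,.063),B(418,430,.063),B(388,582,.063),B(78,515,.063)])[:,:2]
m=np.array([[40,-46],[-144,-46],[-144,46],[40,46]])/1e3
R,o=fit(m,q); print("rib",o.round(4),"bay",(o+R@[-.082,0]).round(4),"stud",(o+R@[.068,0]).round(4))
print("ribtop",B(130,430,.102).round(4),B(210,443,.102).round(4), "stud",B(49,421,.0775).round(4))
P=cloud(c).reshape(-1,3); C=P[(abs(P[:,0]-.607)<.06)&(abs(P[:,1]-.08)<.06)&(P[:,2]>.018)&(P[:,2]<.06)]
print("bone",len(C),(C.min(0)+C.max(0))/2,C.mean(0)); w=np.linalg.svd(C[:,:2]-C[:,:2].mean(0))[2][0];print(np.degrees(np.arctan2(w[1],w[0])))
print("waist",A(370,142,.03), A(325,172,.03),A(408,115,.03))
go([.607,.075,.12],34)
```

```text
[[0.6368, 0.2908], [0.6933, -0.0017], [0.5686, -0.0248], [0.5119, 0.2664]]
det 1.0 yaw 100.93 org [0.5859 0.2191] res mm [[-1.2, -1.5], [-1.6, 0.5], [1.3, 2.1], [1.6, -1.2]]
lane [0.6091 0.0993]
stops [0.5969 0.1621]
bar ctr [0.5842 0.2181 0.076 ] len 0.0729 yaw -26.5
det 1.0 yaw 77.86 org [ 0.5297 -0.2465] res mm [[-0.3, -1.2], [-0.9, 1.3], [1.5, 1.3], [-0.3, -1.4]]
rib [ 0.5297 -0.2465] bay [ 0.5124 -0.3267] stud [ 0.544 -0.18 ]
ribtop [ 0.5387 -0.2239  0.102 ] [ 0.5318 -0.2686  0.102 ] stud [ 0.5457 -0.1812  0.0775]
bone 719 [0.6072395  0.08287874 0.03161843] [0.6010579  0.08482662 0.02808085]
-176.30934107845883
waist [0.611286   0.07260373 0.03      ] [0.5930521 0.0990917 0.03     ] [0.62773074 0.05019108 0.03      ]
t 0.1 tcp [ 0.1897 -0.5687  0.2287] xyaw -71.6 open 0.093 F [-0.1  0.8  0. ] shift cm [-47.84  10.96  59.95]
turn deg [-1.0000e-01 -1.0556e+02 -6.0000e-02]
```

```bash
cat >> h.py <<'E'
def plan(target,yaw,n,grip,pad=None):
    "print n rows (calls of 8) from the measured pose to target/yaw, shifts in the tool axes as they then stand"
    s,R=tool(); z=np.radians(yaw); X=np.array([np.cos(z),np.sin(z),0]); Y=np.array([0,0,-1.]); T=np.stack([X,Y,np.cross(X,Y)],1)
    print("t",round(s["t"],2),"tcp",s["tool_pos"].round(4),"yaw",np.degrees(np.arctan2(R[1,0],R[0,0])).round(1),"open",round(s["opening"],4),"F",s["force"].round(1))
    w=Ro.from_matrix(R.T@T).as_rotvec()/n; d=(np.array(target)-s["tool_pos"])/n*100
    rows=[]
    for k in range(n):
        rows.append([grip]+(R.T@d).round(2).tolist()+np.degrees(w).round(2).tolist()); R=R@Ro.from_rotvec(w).as_matrix()
    while len(rows)%8: rows.append([grip]+[0]*6)
    for i in range(0,len(rows),8): print("[["+",".join("["+",".join(f"{v:g}" for v in r)+"]" for r in rows[i:i+8])+"]]")
E
python3 -c "
from h import *
plan([.611,.0735,.13],34.5,16,0)"
```

```text
t 0.1 tcp [ 0.1897 -0.5687  0.2287] yaw -71.6 open 0.093 F [-0.1  0.8  0. ]
[[[0,-2.97,0.62,3.77,-0.01,-6.63,-0],[0,-2.52,0.62,4.09,-0.01,-6.63,-0],[0,-2.03,0.62,4.35,-0.01,-6.63,-0],[0,-1.51,0.62,4.55,-0.01,-6.63,-0],[0,-0.98,0.62,4.7,-0.01,-6.63,-0],[0,-0.43,0.62,4.78,-0.01,-6.63,-0],[0,0.12,0.62,4.8,-0.01,-6.63,-0],[0,0.68,0.62,4.75,-0.01,-6.63,-0]]]
[[[0,1.22,0.62,4.64,-0.01,-6.63,-0],[0,1.75,0.62,4.47,-0.01,-6.63,-0],[0,2.25,0.62,4.24,-0.01,-6.63,-0],[0,2.73,0.62,3.95,-0.01,-6.63,-0],[0,3.17,0.62,3.61,-0.01,-6.63,-0],[0,3.56,0.62,3.22,-0.01,-6.63,-0],[0,3.91,0.62,2.79,-0.01,-6.63,-0],[0,4.2,0.62,2.32,-0.01,-6.63,-0]]]
```

```bash
python3 -m creep '[[[0,-3,0.6,3.8,0,-6.6,0],[0,-2.5,0.6,4.1,0,-6.6,0],[0,-2,0.6,4.4,0,-6.6,0],[0,-1.5,0.6,4.6,0,-6.6,0],[0,-1,0.6,4.7,0,-6.6,0],[0,-0.4,0.6,4.8,0,-6.6,0],[0,0.1,0.6,4.8,0,-6.6,0],[0,0.7,0.6,4.8,0,-6.6,0]]]' 20
python3 -m creep '[[[0,1.2,0.6,4.6,0,-6.6,0],[0,1.8,0.6,4.5,0,-6.6,0],[0,2.3,0.6,4.2,0,-6.6,0],[0,2.7,0.6,4,0,-6.6,0],[0,3.2,0.6,3.6,0,-6.6,0],[0,3.6,0.6,3.2,0,-6.6,0],[0,3.9,0.6,2.8,0,-6.6,0],[0,4.2,0.6,2.3,0,-6.6,0]]]'
python3 - <<'E'
from h import *
plan([.611,.0735,.08],34.5,4,0.2)
c=snap("wrist","w1"); cv2.imwrite("pics/w1.png",c["frame"][:,:,::-1])
E
```

```text
t: 0.9
tool_pos: [0.3999, -0.2381, 0.1758]
orientation: [-1.554, 0.241, -0.235]
force: [0.5, 0.8, 0.2]
opening: 0.093
t: 1.7
tool_pos: [0.6021, 0.1032, 0.1249]
orientation: [-1.504, -0.512, 0.517]
force: [-0.1, -0.7, 0.3]
opening: 0.0931
t 1.7 tcp [0.6021 0.1032 0.1249] yaw 37.7 open 0.0931 F [-0.1 -0.7  0.3]
[[[0.2,-0.28,1.12,-0.73,-0.08,0.8,-0.02],[0.2,-0.27,1.12,-0.73,-0.08,0.8,-0.02],[0.2,-0.26,1.12,-0.74,-0.08,0.8,-0.02],[0.2,-0.25,1.12,-0.74,-0.08,0.8,-0.02],[0.2,0,0,0,0,0,0],[0.2,0,0,0,0,0,0],[0.2,0,0,0,0,0,0],[0.2,0,0,0,0,0,0]]]
```

View pics/w1.png

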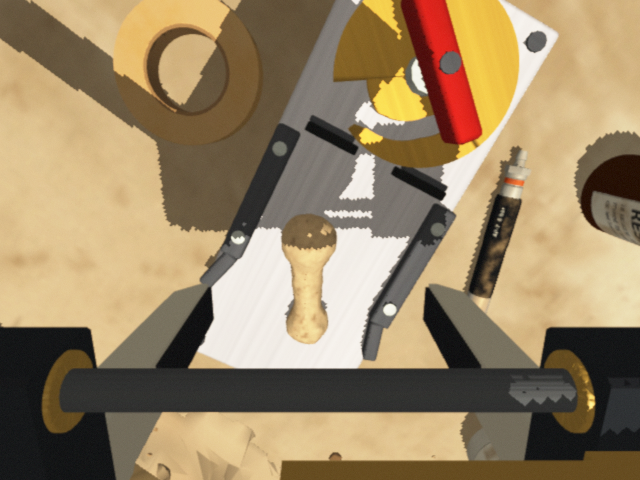

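Run:
```python
from h import *
c=load("w1")
for n,p in dict(big=(310,234),waist=(310,282),small=(306,322),axisscrew=(451,62),bar1=(415,5),bar2=(460,130),platecorner=(536,41)).items(): print(n,px(c,*p).round(4))
for n,p in dict(stopL=(330,145),stopR=(417,192)).items(): print(n,px(c,*p,.028).round(4))
print(px(c,278,148,.022),px(c,238,238,.022),px(c,437,229,.022),px(c,389,309,.022))
plan([.611,.0735,.08],34.5,4,0.2)
```

```text
big [0.5924 0.1088 0.0391]
waist [0.6128 0.082  0.0334]
small [0.6277 0.0581 0.0343]
axisscrew [0.5882 0.2217 0.08  ]
bar1 [0.5599 0.2307 0.0752]
bar2 [0.6126 0.2027 0.0775]
platecorner [0.6305 0.2803 0.0139]
stopL [0.5698 0.1579 0.028 ]
stopR [0.6303 0.1685 0.028 ]
[0.54576456 0.13667405 0.022     ] [0.55906523 0.07387067 0.022     ] [0.65841017 0.15836509 0.022     ] [0.67052691 0.09576968 0.022     ]
t 1.75 tcp [0.6033 0.1095 0.1226] yaw 38.3 open 0.093 F [-4.3  2.1  0.1]
[[[0.2,-0.41,1.06,-0.84,-0.13,0.95,-0],[0.2,-0.39,1.06,-0.84,-0.13,0.95,-0],[0.2,-0.38,1.06,-0.84,-0.13,0.95,-0],[0.2,-0.37,1.06,-0.85,-0.13,0.95,-0],[0.2,0,0,0,0,0,0],[0.2,0,0,0,0,0,0],[0.2,0,0,0,0,0,0],[0.2,0,0,0,0,0,0]]]
```

```bash
python3 -m creep '[[[0.45,-0.4,1,-0.8,-0.1,0.9,0],[0.45,-0.4,1,-0.8,-0.1,0.9,0],[0.45,-0.4,1,-0.8,-0.1,0.9,0],[0.45,-0.3,1,-0.7,-0.1,0.8,0],[0.45,0,0,0,0,0,0],[0.45,0,0,0,0,0,0],[0.45,0,0,0,0,0,0],[0.45,0,0,0,0,0,0]]]'
python3 -c "
from h import *
plan([.610,.077,.023],34.8,6,0.45)"
```

```text
t: 2.55
tool_pos: [0.6077, 0.0702, 0.0767]
orientation: [-1.518, -0.463, 0.472]
force: [-0.7, 0.1, 0.1]
opening: 0.0514
t 2.55 tcp [0.6077 0.0702 0.0767] yaw 34.2 open 0.0514 F [-0.7  0.1  0.1]
[[[0.45,0.1,0.9,0.07,-0.03,-0.1,-0.05],[0.45,0.1,0.9,0.07,-0.03,-0.1,-0.05],[0.45,0.1,0.9,0.07,-0.03,-0.1,-0.05],[0.45,0.1,0.9,0.07,-0.03,-0.1,-0.05],[0.45,0.1,0.9,0.07,-0.03,-0.1,-0.05],[0.45,0.1,0.9,0.07,-0.03,-0.1,-0.05],[0.45,0,0,0,0,0,0],[0.45,0,0,0,0,0,0]]]
```

```bash
python3 -m creep '[[[0.45,0.1,0.9,0.1,0,0,0],[0.45,0.1,0.9,0.1,0,0,0],[0.45,0.1,0.9,0.1,0,0,0],[0.45,0.1,0.9,0.1,0,0,0],[0.45,0.1,0.9,0,0,0,0],[0.45,0.1,0.7,0,0,0,0],[0.45,0,0,0,0,0,0],[1,0,0,0,0,0,0]]]' 20
python3 -m creep '[[[1,0,0,0,0,0,0],[1,0,0,0,0,0,0],[1,0,0,0,0,0,0],[1,0,0,0,0,0,0],[1,0,-2,0,0,0,0],[1,0,-3,0,0,0,0],[1,0,-4,0,0,0,0],[1,0,-4,0,0,0,0]]]'
python3 -c "
from h import *
plan([.514,-.325,.14],-13,10,1)"
```

```text
t: 3.35
tool_pos: [0.6122, 0.079, 0.0214]
orientation: [-1.518, -0.468, 0.471]
force: [1.3, 0.5, 3.6]
opening: 0.0469
t: 4.15
tool_pos: [0.6052, 0.0782, 0.1442]
orientation: [-1.513, -0.452, 0.485]
force: [0.5, 0.4, -0.2]
opening: 0.0202
t 4.15 tcp [0.6052 0.0782 0.1442] yaw 34.3 open 0.0202 F [ 0.5  0.4 -0.2]
[[[1,-3.03,0.06,-2.82,-0.02,4.73,-0.13],[1,-2.78,0.06,-3.06,-0.02,4.73,-0.13],[1,-2.52,0.05,-3.28,-0.02,4.73,-0.13],[1,-2.24,0.05,-3.47,-0.02,4.73,-0.13],[1,-1.95,0.05,-3.65,-0.02,4.73,-0.13],[1,-1.64,0.04,-3.79,-0.02,4.73,-0.13],[1,-1.32,0.04,-3.92,-0.02,4.73,-0.13],[1,-1,0.04,-4.01,-0.02,4.73,-0.13]]]
[[[1,-0.66,0.04,-4.08,-0.02,4.73,-0.13],[1,-0.32,0.04,-4.12,-0.02,4.73,-0.13],[1,0,0,0,0,0,0],[1,0,0,0,0,0,0],[1,0,0,0,0,0,0],[1,0,0,0,0,0,0],[1,0,0,0,0,0,0],[1,0,0,0,0,0,0]]]
```

Run:
```python
from h import *
c=snap("wrist","w2"); t=snap("top","t2")
im=np.zeros((480,800,3),np.uint8); im[:,:500]=cv2.resize(c["frame"][:,:,::-1],(500,375)).repeat(1,0)[:375].copy() if 0 else 0
im[:375,:500]=cv2.resize(c["frame"][:,:,::-1],(500,375))
k=cv2.resize(t["frame"][150:300,220:320,::-1],(300,450)); im[:450,500:]=k
cv2.imwrite("pics/m2.png",im); print(readout.read_state()["opening"])
```

```text
0.020375587317891863
```

View pics/m2.png

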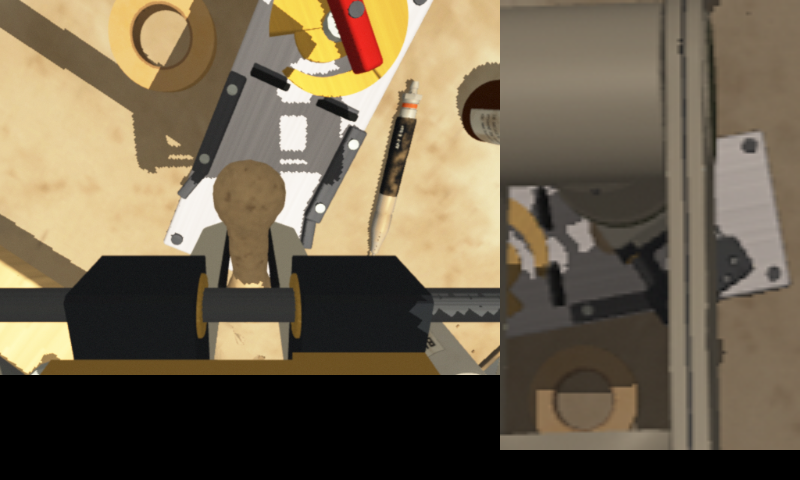

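```bash
python3 -m creep '[[[1,-3,0,-2.8,0,4.7,-0.1],[1,-2.8,0,-3.1,0,4.7,-0.1],[1,-2.5,0,-3.3,0,4.7,-0.1],[1,-2.2,0,-3.5,0,4.7,-0.1],[1,-2,0,-3.6,0,4.7,-0.1],[1,-1.6,0,-3.8,0,4.7,-0.1],[1,-1.3,0,-3.9,0,4.7,-0.1],[1,-1,0,-4,0,4.7,-0.1]]]'
python3 -m creep '[[[1,-0.7,0,-4.1,0,4.7,-0.1],[1,0,0,-2,0,2,-0.1],[1,0,0,-0.5,0,0,0],[1,0,0,0,0,0,0],[1,0,0,0,0,0,0],[1,0,0,0,0,0,0],[1,0,0,0,0,0,0],[1,0,0,0,0,0,0]]]'
python3 -c "
from h import *
plan([.513,-.326,.10],-12.1,6,1)
c=snap('wrist','w3'); cv2.imwrite('pics/w3.png',c['frame'][:,:,::-1])"
```

```text
t: 5.05
tool_pos: [0.5322, -0.2482, 0.1455]
orientation: [-1.563, 0.056, -0.057]
force: [1.7, 0.4, -0.2]
opening: 0.0202
t: 5.85
tool_pos: [0.5139, -0.3151, 0.1399]
orientation: [-1.555, 0.156, -0.152]
force: [-0.8, 1.2, -0.4]
opening: 0.0205
t 5.85 tcp [ 0.5139 -0.3151  0.1399] yaw -11.2 open 0.0205 F [-0.8  1.2 -0.4]
[[[1,0.02,0.66,-0.19,-0.09,0.15,-0.04],[1,0.02,0.66,-0.19,-0.09,0.15,-0.04],[1,0.02,0.66,-0.18,-0.09,0.15,-0.04],[1,0.02,0.66,-0.18,-0.09,0.15,-0.04],[1,0.02,0.66,-0.18,-0.09,0.15,-0.04],[1,0.02,0.66,-0.18,-0.09,0.15,-0.04],[1,0,0,0,0,0,0],[1,0,0,0,0,0,0]]]
```

View pics/w3.png

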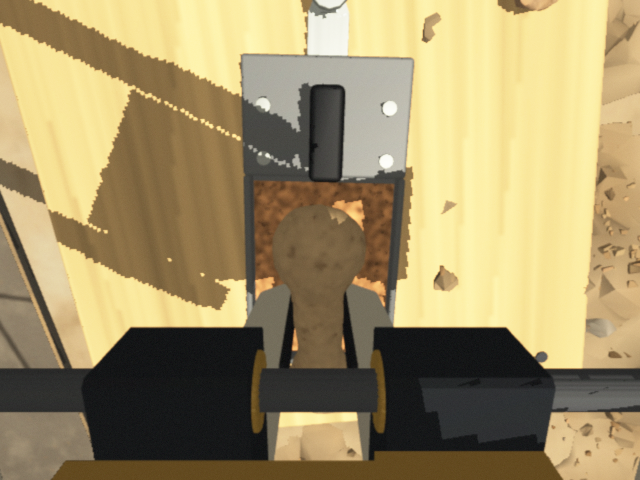

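Run:
```python
from h import *
c=load("w3")
q=np.array([px(c,*p,.063) for p in [(242,56),(413,58)]]); r=np.array([px(c,*p,.102) for p in [(310,88),(344,88),(343,178),(312,178)]])
print(q.round(4),(q[1]-q[0]).round(4)); print(r.round(4),r.mean(0).round(4)); print("stud",px(c,328,2,.0775))
f,b=r[:2].mean(0),r[2:].mean(0);d=f-b;print("rib yaw",np.degrees(np.arctan2(d[1],d[0])), "edge yaw",np.degrees(np.arctan2(*(q[0]-q[1])[[1,0]]))-90)
plan([.513,-.326,.067],-12.1,8,1)
```

```text
[[ 0.4972 -0.1987  0.063 ]
 [ 0.5854 -0.2173  0.063 ]] [ 0.0882 -0.0186  0.    ]
[[ 0.5294 -0.2247  0.102 ]
 [ 0.5443 -0.2276  0.102 ]
 [ 0.5367 -0.2671  0.102 ]
 [ 0.5223 -0.2642  0.102 ]] [ 0.5332 -0.2459  0.102 ]
stud [ 0.54545689 -0.18624994  0.0775    ]
rib yaw 79.41363946341023 edge yaw 78.08458748594583
t 5.9 tcp [ 0.5139 -0.3151  0.1399] yaw -11.2 open 0.0205 F [ 0.4  0.5 -0.4]
[[[1,0.02,0.91,-0.14,-0.07,0.11,-0.03],[1,0.02,0.91,-0.14,-0.07,0.11,-0.03],[1,0.02,0.91,-0.14,-0.07,0.11,-0.03],[1,0.02,0.91,-0.14,-0.07,0.11,-0.03],[1,0.02,0.91,-0.14,-0.07,0.11,-0.03],[1,0.02,0.91,-0.14,-0.07,0.11,-0.03],[1,0.02,0.91,-0.14,-0.07,0.11,-0.03],[1,0.02,0.91,-0.14,-0.07,0.11,-0.03]]]
```

```bash
python3 -m creep '[[[1,0.1,1.2,-0.3,-0.1,0.2,0],[1,0,1.2,-0.2,-0.1,0.2,0],[1,0,1.2,-0.2,-0.1,0.2,0],[1,0,1.2,-0.2,-0.1,0.2,0],[1,0,1,-0.1,-0.1,0,0],[1,0,0.8,0,0,0,0],[1,0,0.3,0,0,0,0],[1,0,0,0,0,0,0]]]'
python3 -c "
from h import *
go([.515,-.326,.067],-12.1)"
```

```text
t: 6.7
tool_pos: [0.512, -0.3245, 0.0633]
orientation: [-1.562, 0.169, -0.161]
force: [-3.2, 2.9, 10.1]
opening: 0.0201
t 6.7 tcp [ 0.512  -0.3245  0.0633] xyaw -12.0 open 0.0201 F [-3.2  2.9 10.1] shift cm [ 0.33 -0.37 -0.09]
turn deg [-0.08  0.05 -0.33]
```

```bash
python3 -m creep '[[[0.62,0,0,0,0,0,0],[0.62,0,0,0,0,0,0],[0.62,0,0,0,0,0,0],[0.62,0,-0.5,0,0,0,0],[0.62,0,-2,0,0,0,0],[0.62,0,-3,0,0,0,0],[0.62,0,-4,0,0,0,0],[0.62,0,-4,0,0,0,0]]]'
python3 - <<'E'
from h import *
plan([.585,.219,.13],63.5,14,0.4)
c=snap('wrist','w4'); cv2.imwrite('pics/w4.png',c['frame'][:,:,::-1])
E
```

```text
t: 7.5
tool_pos: [0.5094, -0.3223, 0.1962]
orientation: [-1.556, 0.177, -0.152]
force: [0.2, -0.3, 0.2]
opening: 0.0353
t 7.5 tcp [ 0.5094 -0.3223  0.1962] yaw -12.0 open 0.0353 F [ 0.2 -0.3  0.2]
[[[0.4,-0.27,0.5,3.89,-0.07,-5.4,-0.04],[0.4,0.1,0.5,3.9,-0.07,-5.4,-0.04],[0.4,0.46,0.49,3.87,-0.07,-5.4,-0.04],[0.4,0.82,0.49,3.81,-0.07,-5.4,-0.04],[0.4,1.18,0.49,3.72,-0.07,-5.4,-0.04],[0.4,1.52,0.48,3.59,-0.07,-5.4,-0.04],[0.4,1.85,0.48,3.43,-0.07,-5.4,-0.04],[0.4,2.17,0.48,3.25,-0.07,-5.4,-0.04]]]
[[[0.4,2.46,0.48,3.03,-0.07,-5.4,-0.04],[0.4,2.74,0.47,2.78,-0.07,-5.4,-0.04],[0.4,2.99,0.47,2.51,-0.07,-5.4,-0.04],[0.4,3.21,0.47,2.22,-0.07,-5.4,-0.04],[0.4,3.4,0.47,1.91,-0.07,-5.4,-0.04],[0.4,3.57,0.47,1.58,-0.07,-5.4,-0.04],[0.4,0,0,0,0,0,0],[0.4,0,0,0,0,0,0]]]
```

View pics/w4.png

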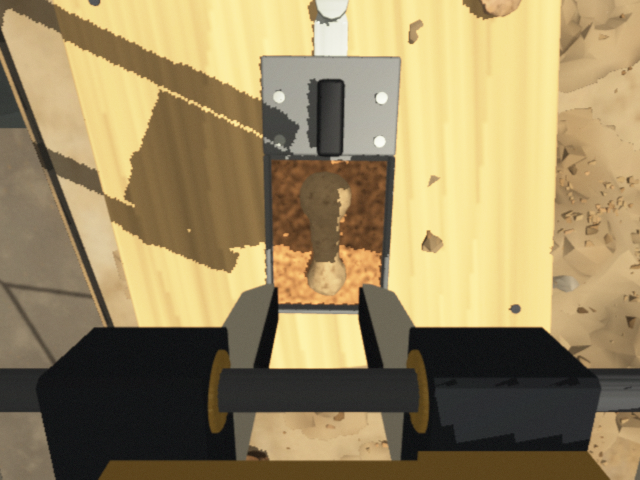

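Bone lies in the bay (big end ~(325,190), small end ~(327,278)), well inside the lip. Next: the cam bar.

```bash
python3 -m creep '[[[0.4,-0.3,0.5,3.9,0,-5.4,0],[0.4,0.1,0.5,3.9,0,-5.4,0],[0.4,0.5,0.5,3.9,0,-5.4,0],[0.4,0.8,0.5,3.8,0,-5.4,0],[0.4,1.2,0.5,3.7,0,-5.4,0],[0.4,1.5,0.5,3.6,0,-5.4,0],[0.4,1.9,0.5,3.4,0,-5.4,0],[0.4,2.2,0.5,3.2,0,-5.4,0]]]'
python3 -m creep '[[[0.4,2.5,0.5,3,0,-5.4,0],[0.4,2.7,0.5,2.8,0,-5.4,0],[0.4,3,0.5,2.5,0,-5.4,0],[0.4,3.2,0.5,2.2,0,-5.4,0],[0.4,3.4,0.5,1.5,0,-4.4,0],[0.4,1.5,0,0.7,0,-3,0],[0.4,0,0,0,0,0,0],[0.4,0,0,0,0,0,0]]]'
python3 - <<'E'
from h import *
c=snap('wrist','w5'); cv2.imwrite('pics/w5.png',c['frame'][:,:,::-1])
P=cloud(c); f=c['frame'].astype(int); m=(f[...,0]>110)&(f[...,1]<60)&(f[...,2]<60)&(c['depth']>0)&(abs(P[...,2]-.076)<.006)
m&=(abs(P[...,0]-.585)<.07)&(abs(P[...,1]-.219)<.07)
r=cv2.minAreaRect((P[m][:,:2]*1000).astype(np.float32)); print(m.sum(),r)
plan([.585,.219,.058],63.5,6,0.4)
E
```

```text
t: 8.35
tool_pos: [0.5597, -0.0124, 0.1741]
orientation: [-1.535, -0.449, 0.434]
force: [1.7, 0.6, 0.1]
opening: 0.056
t: 9.15
tool_pos: [0.5875, 0.2085, 0.1495]
orientation: [-1.41, -0.866, 0.847]
force: [0.2, -0.1, 0.3]
opening: 0.056
1221 ((592.290771484375, 218.62094116210938), (13.917900085449219, 62.23639678955078), 59.75541687011719)
t 9.2 tcp [0.5876 0.2082 0.1496] yaw 62.9 open 0.0557 F [ 0.1 -0.1  0.8]
[[[0.4,0.14,1.52,0.15,0.17,-0.1,0.03],[0.4,0.14,1.53,0.14,0.17,-0.1,0.03],[0.4,0.14,1.53,0.14,0.17,-0.1,0.03],[0.4,0.14,1.53,0.13,0.17,-0.1,0.03],[0.4,0.14,1.53,0.13,0.17,-0.1,0.03],[0.4,0.14,1.53,0.12,0.17,-0.1,0.03],[0.4,0,0,0,0,0,0],[0.4,0,0,0,0,0,0]]]
```

View pics/w5.png

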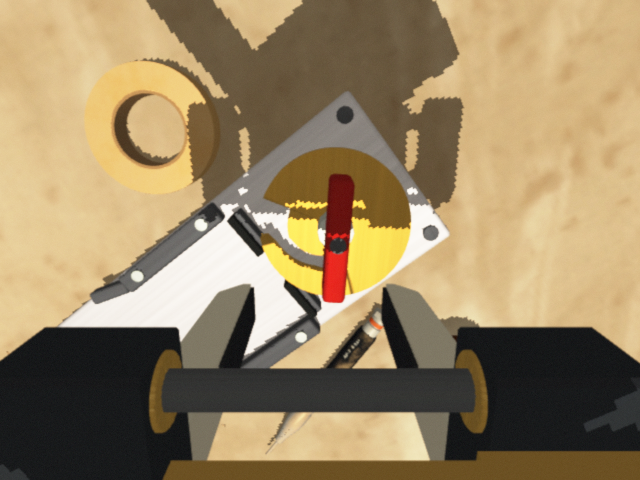

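Run:
```python
from h import *
c=load('w5')
r=np.array([px(c,*p,.076) for p in [(331,176),(353,177),(345,301),(324,300)]]); print(r.round(4),r.mean(0).round(4), px(c,337,243,.077).round(4))
d=r[2:].mean(0)-r[:2].mean(0); y=np.degrees(np.arctan2(d[1],d[0])); print(np.linalg.norm(d),y)
q=np.array([px(c,345,115,.01),px(c,430,233,.01)]);print(q.round(4),np.linalg.norm(q[1]-q[0]))
plan([.586,.2195,.060],y+90,6,0.4)
```

```text
[[0.5508 0.236  0.076 ]
 [0.5568 0.2467 0.076 ]
 [0.6228 0.2096 0.076 ]
 [0.6164 0.1985 0.076 ]] [0.5867 0.2227 0.076 ] [0.587  0.2218 0.077 ]
0.07565292835595853 -29.593532549942033
[[0.5271 0.2609 0.01  ]
 [0.6319 0.2805 0.01  ]] 0.10660148700181532
t 9.2 tcp [0.5876 0.2082 0.1496] yaw 62.9 open 0.0557 F [ 0.1 -0.1  0.8]
[[[0.4,0.15,1.49,0.14,0.17,0.42,0.03],[0.4,0.15,1.49,0.13,0.17,0.42,0.03],[0.4,0.15,1.49,0.13,0.17,0.42,0.03],[0.4,0.15,1.49,0.13,0.17,0.42,0.03],[0.4,0.15,1.49,0.12,0.17,0.42,0.03],[0.4,0.15,1.49,0.12,0.17,0.42,0.03],[0.4,0,0,0,0,0,0],[0.4,0,0,0,0,0,0]]]
```

```bash
python3 -m creep '[[[0.4,0.1,1.5,0.2,0.1,0.4,0],[0.4,0.1,1.5,0.2,0.1,0.4,0],[0.4,0.1,1.5,0.1,0.1,0.4,0],[0.4,0.1,1.5,0.1,0.1,0.4,0],[0.4,0.1,1.5,0.1,0.1,0.4,0],[0.4,0.1,1.4,0.1,0.1,0.4,0],[0.4,0,0,0,0,0,0],[0.4,0,0,0,0,0,0]]]'
python3 -c "
from h import *
plan([.586,.221,.058],60.6,3,0.4)"
```

```text
t: 10.0
tool_pos: [0.5829, 0.2117, 0.0502]
orientation: [-1.417, -0.814, 0.811]
force: [-0.1, -0.1, 1.0]
opening: 0.0558
t 10.0 tcp [0.5829 0.2117 0.0502] yaw 59.8 open 0.0558 F [-0.1 -0.1  1. ]
[[[0.4,0.32,-0.26,0.07,0.07,-0.28,-0],[0.4,0.32,-0.26,0.07,0.07,-0.28,-0],[0.4,0.32,-0.26,0.06,0.07,-0.28,-0],[0.4,0,0,0,0,0,0],[0.4,0,0,0,0,0,0],[0.4,0,0,0,0,0,0],[0.4,0,0,0,0,0,0],[0.4,0,0,0,0,0,0]]]
```

```bash
python3 -m creep '[[[0.4,0.4,-0.2,0.1,0,0,0],[0.4,0.3,-0.2,0.1,0,0,0],[0.4,0.2,-0.2,0,0,0,0],[0.4,0,0,0,0,0,0],[1,0,0,0,0,0,0],[1,0,0,0,0,0,0],[1,0,0,0,0,0,0],[1,0,0,0,0,0,0]]]' 15
python3 -c "
from h import *
plan([.586,.221,.058],60.6,3,1)"
```

```text
t: 10.8
tool_pos: [0.5885, 0.2224, 0.0607]
orientation: [-1.419, -0.82, 0.807]
force: [-0.3, -0.3, -0.8]
opening: 0.0284
t 10.8 tcp [0.5885 0.2224 0.0607] yaw 59.8 open 0.0284 F [-0.3 -0.3 -0.8]
[[[1,-0.08,0.09,0.05,0.16,-0.27,0.08],[1,-0.08,0.09,0.05,0.16,-0.27,0.08],[1,-0.08,0.09,0.05,0.16,-0.27,0.08],[1,0,0,0,0,0,0],[1,0,0,0,0,0,0],[1,0,0,0,0,0,0],[1,0,0,0,0,0,0],[1,0,0,0,0,0,0]]]
```

```bash
python3 -m creep '[[[1,-0.1,0.1,0,0,0,0],[1,0,0.1,0,0,0,0],[1,0,0,0,0,0,0],[1,0,0,0,0,-4,0],[1,0,0,0,0,-7,0],[1,0,0,0,0,-7,0],[1,0,0,0,0,-7,0],[1,0,0,0,0,-7,0]]]' 25
python3 -c "
from h import *
plan([.586,.221,.058],100.8,3,1); print(readout.read_state()['wrist_torque'])"
```

```text
t: 11.6
tool_pos: [0.5887, 0.2219, 0.0603]
orientation: [-1.193, -1.254, 1.239]
force: [-0.2, 1.6, 1.7]
opening: 0.0139
t 11.6 tcp [0.5887 0.2219 0.0603] yaw 92.8 open 0.0139 F [-0.2  1.6  1.7]
[[[1,-0.03,0.08,0.09,0.21,-2.66,0],[1,-0.02,0.08,0.09,0.21,-2.66,0],[1,-0.02,0.08,0.09,0.21,-2.66,0],[1,0,0,0,0,0,0],[1,0,0,0,0,0,0],[1,0,0,0,0,0,0],[1,0,0,0,0,0,0],[1,0,0,0,0,0,0]]]
[ 0.32937455  0.02422612 -0.05339481]
```

```bash
python3 -m creep '[[[1,0,0,0,0,-4,0],[1,0,0,0,0,-4,0],[1,0,0,0,0,-4,0],[1,0,0,0,0,-3,0],[1,0,0,0,0,0,0],[1,0,0,0,0,0,0],[1,0,0,0,0,0,0],[1,0,0,0,0,0,0]]]' 25
python3 -c "
from h import *
go([.586,.221,.058],100.8); print(readout.read_state()['wrist_torque'])"
```

```text
t: 12.4
tool_pos: [0.5893, 0.2223, 0.0604]
orientation: [-1.05, -1.45, 1.432]
force: [-0.6, 0.7, 2.3]
opening: 0.015
t 12.4 tcp [0.5893 0.2223 0.0604] xyaw 108.2 open 0.015 F [-0.6  0.7  2.3] shift cm [-0.02  0.23  0.35]
turn deg [0.73 7.42 0.05]
[ 0.15450772 -0.0468651  -0.68799101]
```

```bash
python3 -m creep '[[[1,0,0,0,0,5,0],[1,0,0,0,0,1.5,0],[0.4,0,0,0,0,0,0],[0.4,0,0,0,0,0,0],[0.4,0,0,0,0,0,0],[0.4,0,-3,0,0,0,0],[0.4,0,-4,0,0,0,0],[0.4,0,-4,0,0,0,0]]]' 25
python3 -c "
from h import *
plan([.532,-.246,.17],-12,16,.4)"
```

```text
t: 13.2
tool_pos: [0.5819, 0.22, 0.1629]
orientation: [-1.101, -1.357, 1.365]
force: [0.6, 0.5, 0.3]
opening: 0.0546
t 13.2 tcp [0.5819 0.22   0.1629] yaw 101.9 open 0.0546 F [0.6 0.5 0.3]
[[[0.4,-2.78,-0.04,0.91,-0.01,7.12,-0.02],[0.4,-2.88,-0.04,0.56,-0.01,7.12,-0.02],[0.4,-2.92,-0.04,0.19,-0.01,7.12,-0.02],[0.4,-2.92,-0.04,-0.17,-0.01,7.12,-0.02],[0.4,-2.88,-0.04,-0.53,-0.01,7.12,-0.02],[0.4,-2.79,-0.04,-0.88,-0.01,7.12,-0.02],[0.4,-2.66,-0.04,-1.22,-0.01,7.12,-0.02],[0.4,-2.49,-0.04,-1.54,-0.01,7.12,-0.02]]]
[[[0.4,-2.28,-0.04,-1.84,-0.01,7.12,-0.02],[0.4,-2.03,-0.04,-2.11,-0.01,7.12,-0.02],[0.4,-1.76,-0.04,-2.34,-0.01,7.12,-0.02],[0.4,-1.45,-0.05,-2.54,-0.01,7.12,-0.02],[0.4,-1.13,-0.05,-2.7,-0.01,7.12,-0.02],[0.4,-0.78,-0.05,-2.82,-0.01,7.12,-0.02],[0.4,-0.43,-0.04,-2.9,-0.01,7.12,-0.02],[0.4,-0.06,-0.04,-2.93,-0.01,7.12,-0.02]]]
```

```bash
python3 -m creep '[[[0.4,-2.8,0,0.9,0,7.1,0],[0.4,-2.9,0,0.6,0,7.1,0],[0.4,-2.9,0,0.2,0,7.1,0],[0.4,-2.9,0,-0.2,0,7.1,0],[0.4,-2.9,0,-0.5,0,7.1,0],[0.4,-2.8,0,-0.9,0,7.1,0],[0.4,-2.7,0,-1.2,0,7.1,0],[0.4,-2.5,0,-1.5,0,7.1,0]]]'
python3 -m creep '[[[0.4,-2.3,0,-1.8,0,7.1,0],[0.4,-2,0,-2.1,0,7.1,0],[0.4,-1.8,0,-2.3,0,7.1,0],[0.4,-1.4,0,-2.5,0,7.1,0],[0.4,-1.1,0,-2.7,0,7.1,0],[0.4,-0.6,0,-2,0,6,0],[0.4,-0.2,0,-1,0,1,0],[0.4,0,0,0,0,0,0]]]'
python3 - <<'E'
from h import *
c=snap('wrist','w6'); snap('top','t6'); cv2.imwrite('pics/w6.png',c['frame'][:,:,::-1])
t=load('t6');cv2.imwrite('pics/t6.png',cv2.resize(t["frame"][190:300,180:350,::-1],None,fx=4,fy=4,interpolation=cv2.INTER_CUBIC))
plan([.532,-.246,.15],-12,4,.4)
E
```

```text
t: 14.0
tool_pos: [0.5571, -0.0164, 0.1713]
orientation: [-1.489, -0.606, 0.592]
force: [-0.2, 0.3, -0.7]
opening: 0.0557
t: 14.8
tool_pos: [0.5281, -0.2014, 0.1695]
orientation: [-1.57, -0.001, -0.009]
force: [-0.0, 0.5, 0.1]
opening: 0.0557
t 14.9 tcp [ 0.5285 -0.2     0.1695] yaw -0.2 open 0.056 F [-0.5  0.   1. ]
[[[0.4,0.09,0.49,-1.15,-0.02,2.95,0.09],[0.4,0.15,0.49,-1.14,-0.02,2.95,0.09],[0.4,0.21,0.49,-1.14,-0.02,2.95,0.09],[0.4,0.27,0.49,-1.12,-0.02,2.95,0.09],[0.4,0,0,0,0,0,0],[0.4,0,0,0,0,0,0],[0.4,0,0,0,0,0,0],[0.4,0,0,0,0,0,0]]]
```

View pics/t6.png

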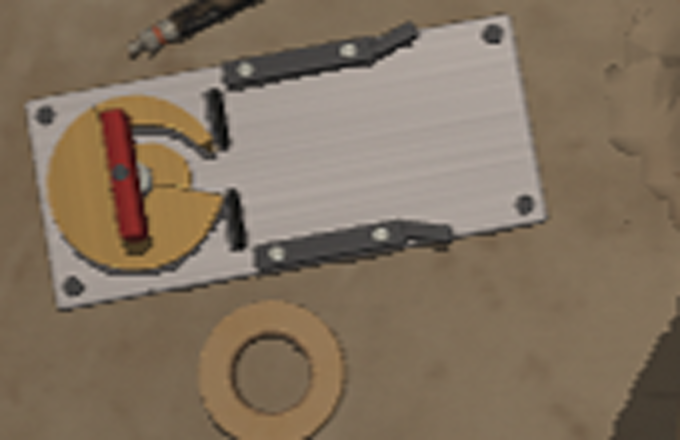

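View pics/w6.png

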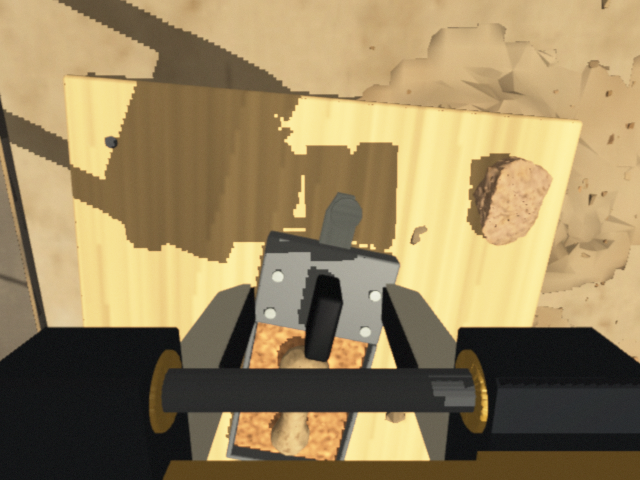

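```bash
python3 -m creep '[[[0.4,0.1,1,-1.2,0,3,0],[0.4,0.2,1,-1.2,0,3,0],[0.4,0.2,1,-1.2,0,3,0],[0.4,0.3,0.5,-1,0,2.8,0],[0.4,0,0,0,0,0,0],[0.4,0,0,0,0,0,0],[0.4,0,0,0,0,0,0],[0.4,0,0,0,0,0,0]]]'
python3 - <<'E'
from h import *
c=load("t6"); A=lambda X,Y,z:px(c,180+X/4,190+Y/4,z)[:2]
def fit(m,q):
    m=np.array(m)/1e3;q=np.array(q);mm,qm=m.mean(0),q.mean(0); U,S,V=np.linalg.svd((m-mm).T@(q-qm)); R=(U@V).T
    print("yaw",np.degrees(np.arctan2(R[1,0],R[0,0])).round(2),"org",(qm-R@mm).round(4),"res mm",(((q-qm)-(m-mm)@R.T)*1e3).round(1).tolist())
fit([[62,-65],[-238,-65],[-238,65],[62,65]],[A(27,103,.01),A(508,15,.01),A(546,219,.01),A(60,310,.01)])
b=A(104,113,.076),A(128,113,.076),A(146,238,.076),A(123,240,.076); b=np.array(b); print(b.mean(0)); d=b[:2].mean(0)-b[2:].mean(0); print("bar yaw",np.degrees(np.arctan2(d[1],d[0])))
plan([.532,-.246,.077],-12,6,.4)
E
```

```text
t: 15.7
tool_pos: [0.5368, -0.2377, 0.1345]
orientation: [-1.562, 0.142, -0.155]
force: [0.7, 0.0, -0.7]
opening: 0.0562
yaw 101.04 org [0.585  0.2187] res mm [[-0.8, -1.9], [-1.8, 1.3], [1.2, 1.9], [1.4, -1.3]]
[0.58427204 0.21629838]
bar yaw 10.03621047831255
t 15.7 tcp [ 0.5368 -0.2377  0.1345] yaw -10.8 open 0.0562 F [ 0.7  0.  -0.7]
[[[0.4,-0.06,0.96,-0.16,-0.05,0.19,0.07],[0.4,-0.06,0.96,-0.16,-0.05,0.19,0.07],[0.4,-0.06,0.96,-0.15,-0.05,0.19,0.07],[0.4,-0.05,0.96,-0.15,-0.05,0.19,0.07],[0.4,-0.05,0.96,-0.15,-0.05,0.19,0.07],[0.4,-0.05,0.96,-0.15,-0.05,0.19,0.07],[0.4,0,0,0,0,0,0],[0.4,0,0,0,0,0,0]]]
```

```bash
python3 -m creep '[[[0.4,-0.1,1,-0.2,0,0.3,0],[0.4,-0.1,1,-0.2,0,0.3,0],[0.4,-0.1,1,-0.2,0,0.3,0],[0.4,0,1,-0.1,0,0.2,0],[0.4,0,0.8,-0.1,0,0,0],[0.4,0,0.4,0,0,0,0],[0.4,0,0,0,0,0,0],[1,0,0,0,0,0,0]]]' 15
python3 -m creep '[[[1,0,0,0,0,0,0],[1,0,0,0,0,0,0],[1,0,0,0,0,0,0],[1,0,0,0,0,0,0],[1,0,0,0,0,0,0],[1,0,0,0,0,0,0],[1,0,0,0,0,0,0],[1,0,0,0,0,0,0]]]' 45
python3 -c "
from h import *
go([.532,-.246,.077],-12)"
```

```text
t: 16.5
tool_pos: [0.5315, -0.2443, 0.0768]
orientation: [-1.56, 0.158, -0.168]
force: [0.2, 0.3, 0.8]
opening: 0.0516
t: 17.3
tool_pos: [0.5325, -0.2446, 0.0787]
orientation: [-1.56, 0.157, -0.17]
force: [-0.3, 1.0, 0.4]
opening: 0.0158
t 17.3 tcp [ 0.5325 -0.2446  0.0787] xyaw -11.9 open 0.0158 F [-0.3  1.   0.4] shift cm [-0.02  0.17 -0.15]
turn deg [-0.29  0.07  0.46]
```

```bash
python3 -m creep '[[[1,0,-0.6,0,0,0,0],[1,0,-1.2,0,0,0,0],[1,0,-1.5,0,0,0,0],[1,0,-1.5,0,0,0,0],[1,0,-1.2,0,0,0,0],[1,0,-0.6,0,0,0,0],[1,0,0,0,0,0,0],[1,0,0,0,0,0,0]]]' 45
python3 -c "
from h import *
plan([.626,.021,.14],11,14,1)"
```

```text
t: 18.1
tool_pos: [0.5312, -0.2444, 0.1502]
orientation: [-1.56, 0.157, -0.169]
force: [0.1, -0.2, -6.0]
opening: 0.0154
t 18.1 tcp [ 0.5312 -0.2444  0.1502] yaw -11.9 open 0.0154 F [ 0.1 -0.2 -6. ]
[[[1,0.27,0.09,1.99,-0.02,-1.64,0.03],[1,0.33,0.08,1.99,-0.02,-1.64,0.03],[1,0.38,0.08,1.98,-0.02,-1.64,0.03],[1,0.44,0.08,1.96,-0.02,-1.64,0.03],[1,0.5,0.08,1.95,-0.02,-1.64,0.03],[1,0.55,0.08,1.94,-0.02,-1.64,0.03],[1,0.61,0.08,1.92,-0.02,-1.64,0.03],[1,0.66,0.08,1.9,-0.02,-1.64,0.03]]]
[[[1,0.72,0.08,1.88,-0.02,-1.64,0.03],[1,0.77,0.08,1.86,-0.02,-1.64,0.03],[1,0.82,0.08,1.84,-0.02,-1.64,0.03],[1,0.87,0.08,1.81,-0.02,-1.64,0.03],[1,0.93,0.07,1.79,-0.02,-1.64,0.03],[1,0.98,0.07,1.76,-0.02,-1.64,0.03],[1,0,0,0,0,0,0],[1,0,0,0,0,0,0]]]
```

```bash
python3 -m creep '[[[1,0.1,0,1,0,-1,0],[1,0.3,0,2,0,-1.6,0],[1,0.4,0,2,0,-1.6,0],[1,0.4,0,2,0,-1.6,0],[1,0.5,0,2,0,-1.6,0],[1,0.6,0,1.9,0,-1.6,0],[1,0.6,0,1.9,0,-1.6,0],[1,0.7,0,1.9,0,-1.6,0]]]'
python3 -m creep '[[[1,0.7,0,1.9,0,-1.6,0],[1,0.8,0,1.9,0,-1.6,0],[1,0.8,0,1.8,0,-1.6,0],[1,0.9,0,1.8,0,-1.6,0],[1,0.9,0,1.8,0,-1.6,0],[1,0.6,0,1,0,-1,0],[1,0,0,0,0,0,0],[1,0,0,0,0,0,0]]]'
python3 -c "
from h import *
plan([.626,.021,.07],11,8,1)
c=snap('wrist','w7'); cv2.imwrite('pics/w7.png',c['frame'][:,:,::-1])"
```

```text
t: 18.9
tool_pos: [0.5811, -0.093, 0.1441]
orientation: [-1.562, -0.011, 0.014]
force: [0.4, -0.1, -5.6]
opening: 0.0157
t: 19.7
tool_pos: [0.6163, 0.0259, 0.1371]
orientation: [-1.552, -0.139, 0.16]
force: [0.1, -1.4, -4.6]
opening: 0.0155
t 19.7 tcp [0.6163 0.0259 0.1371] yaw 10.9 open 0.0155 F [ 0.1 -1.4 -4.6]
[[[1,0.12,0.84,-0.1,-0.11,-0.01,-0.09],[1,0.12,0.84,-0.09,-0.11,-0.01,-0.09],[1,0.12,0.84,-0.09,-0.11,-0.01,-0.09],[1,0.11,0.84,-0.09,-0.11,-0.01,-0.09],[1,0.11,0.84,-0.09,-0.11,-0.01,-0.09],[1,0.11,0.84,-0.09,-0.11,-0.01,-0.09],[1,0.11,0.84,-0.09,-0.11,-0.01,-0.09],[1,0.11,0.84,-0.09,-0.11,-0.01,-0.09]]]
```

View pics/w7.png

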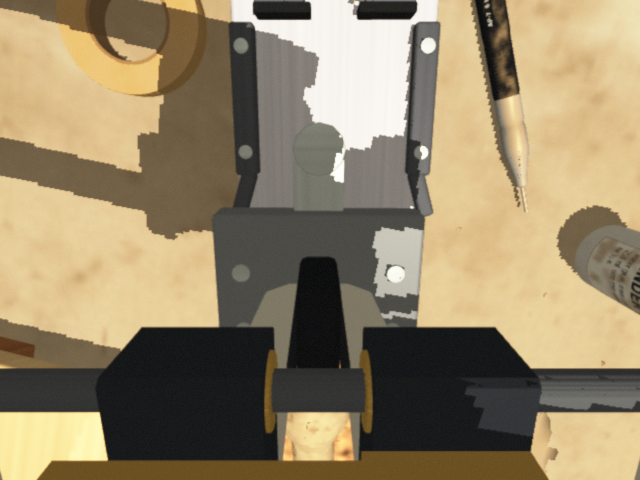

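Run:
```python
from h import *
c=load('w7'); p=lambda u,v,z:px(c,u,v,z)[:2]
a=(p(240,45,.022)+p(428,45,.022))/2; b=(p(245,152,.022)+p(421,152,.022))/2; g=(p(311,10,.028)+p(357,10,.028))/2
d=a-b; print("mid",a.round(4),b.round(4),"yaw",np.degrees(np.arctan2(d[1],d[0])),"gap",g.round(4),"stopface",p(334,18,.028).round(4))
s=p(318,149,.1371-.0337+.0325); print("stud",s.round(4))
u=np.array([np.cos(np.radians(101)),np.sin(np.radians(101))]); n=np.array([-u[1],u[0]])
q=np.array([.6163,.0259]);print("stud rel tcp: along,lat mm",((s-q)@u*1e3).round(1),((s-q)@n*1e3).round(1))
for nm,x in dict(a=a,b=b,gap=g,axisTop=np.array([.585,.2187]),axisW=np.array([.587,.222]),touch=np.array([.5885,.2222]),tcp=q).items(): print(nm,"lat",(x@n*1e3).round(1),"along",(x@u*1e3).round(1))
```

```text
mid [0.6021 0.1485] [0.6142 0.0858] yaw 100.91324540591262 gap [0.5986 0.1659] stopface [0.5994 0.1618]
stud [0.6048 0.0914]
stud rel tcp: along,lat mm 66.5 -1.3
a lat -619.4 along 30.9
b lat -619.3 along -33.0
gap lat -619.2 along 48.6
axisTop lat -616.0 along 103.1
axisW lat -618.6 along 105.9
touch lat -620.1 along 105.8
tcp lat -609.9 along -92.2
```

```bash
python3 -m creep '[[[1,0.2,0.5,-0.1,-0.1,0,-0.2],[1,0.2,1,-0.1,-0.1,0,-0.2],[1,0.2,1,-0.1,-0.1,0,-0.2],[1,0.1,1,-0.1,-0.1,0,-0.2],[1,0.1,1,-0.1,-0.1,0,-0.2],[1,0.1,0.8,0,-0.1,0,-0.1],[1,0,0.4,0,0,0,0],[1,0,0,0,0,0,0]]]'
python3 -c "
from h import *
go([.6261,.0213,.047],11)"
```

```text
t: 20.55
tool_pos: [0.6259, 0.0197, 0.0744]
orientation: [-1.562, -0.152, 0.14]
force: [-0.8, 0.0, -2.3]
opening: 0.0156
t 20.55 tcp [0.6259 0.0197 0.0744] xyaw 10.7 open 0.0156 F [-0.8  0.  -2.3] shift cm [0.03 2.74 0.14]
turn deg [-0.18 -0.35  0.46]
```

```bash
python3 -m creep '[[[1,0,0.4,0,0,-0.2,0],[1,0,0.6,0,0,0,0],[1,0,0.6,0,0,0,0],[1,0,0.5,0,0,0,0],[1,0,0.2,0,0,0,0],[1,0,0,0,0,0,0],[1,0,0,0,0,0,0],[1,0,0,0,0,0,0]]]'
python3 -c "
from h import *
go([.6261,.0213,.046],11);go([.6261-.1908*.055,.0213+.9816*.055,.046],11)"
```

```text
t: 21.35
tool_pos: [0.6286, 0.0217, 0.0551]
orientation: [-1.561, -0.16, 0.138]
force: [-1.8, 1.7, 2.4]
opening: 0.0158
t 21.35 tcp [0.6286 0.0217 0.0551] xyaw 10.9 open 0.0158 F [-1.8  1.7  2.4] shift cm [-0.26  0.9   0.01]
turn deg [-0.2  -0.12  0.79]
t 21.35 tcp [0.6286 0.0217 0.0551] xyaw 10.9 open 0.0158 F [-1.8  1.7  2.4] shift cm [-0.27  0.92  5.51]
turn deg [-0.2  -0.12  0.79]
```

```bash
python3 -m creep '[[[1,0,-0.8,0,0,0,0],[1,0,-0.8,0,0,0,0.3],[1,-0.1,0,0.7,0,0,0.3],[1,-0.1,0,0.9,0,0,0],[1,-0.1,0,0.9,0,0,0],[1,0,0,0.9,0,0,0],[1,0,0,0.3,0,0,0],[1,0,0,0,0,0,0]]]'
python3 -c "
from h import *
go([.6261-.1908*.04,.0213+.9816*.04,.046],11)
c=snap('wrist','w8'); cv2.imwrite('pics/w8.png',c['frame'][:,:,::-1])"
```

```text
t: 22.15
tool_pos: [0.6159, 0.0605, 0.0692]
orientation: [-1.562, -0.149, 0.151]
force: [0.4, -0.4, -5.0]
opening: 0.0159
t 22.15 tcp [0.6159 0.0605 0.0692] xyaw 10.9 open 0.0159 F [ 0.4 -0.4 -5. ] shift cm [ 0.25  2.32 -0.05]
turn deg [-0.21 -0.06 -0.04]
```

View pics/w8.png

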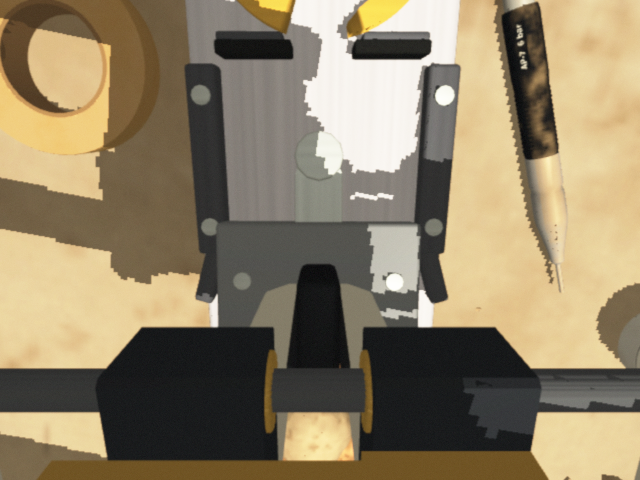

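Run:
```python
from h import *
c=load('w8'); p=lambda u,v,z:px(c,u,v,z)[:2]
t=np.radians(101);u=np.array([np.cos(t),np.sin(t)]); n=np.array([-u[1],u[0]])
for nm,x in dict(a=(p(201,95,.022)+p(444,95,.022))/2,b=(p(210,227,.022)+p(433,227,.022))/2,gap=(p(293,50,.025)+p(353,50,.025))/2,stops_top=p(320,40,.028),stud=p(319,156,.068),ribtop=p(318,266,.0925),front=(p(218,223,.0535)+p(417,223,.0535))/2,tcp=np.array([.6159,.0605])).items(): print(nm,"lat",(x@n*1e3).round(1),"along",(x@u*1e3).round(1))
```

```text
a lat -619.6 along 30.5
b lat -619.1 along -33.5
gap lat -619.8 along 49.4
stops_top lat -618.4 along 53.0
stud lat -617.9 along 5.8
ribtop lat -617.5 along -29.7
front lat -617.2 along -23.8
tcp lat -616.1 along -58.1
```

```bash
python3 -m creep '[[[1,0.1,0.4,0,0,0,0],[1,0.1,0.5,0,0,0,0],[1,0,0.5,0,0,0,0],[1,0,0.4,0,0,0,0],[1,0,0.1,0,0,0,0],[1,0,0,0,0,0,0],[1,0,0,0,0,0,0],[1,0,0,0,0,0,0]]]'
python3 -c "
from h import *
go([.6168-.1908*.04,.0605+.9816*.04,.0445],11)"
```

```text
t: 23.0
tool_pos: [0.6204, 0.0594, 0.0513]
orientation: [-1.563, -0.151, 0.146]
force: [-1.6, 1.3, -0.3]
opening: 0.0156
t 23.0 tcp [0.6204 0.0594 0.0513] xyaw 10.8 open 0.0156 F [-1.6  1.3 -0.3] shift cm [-0.35  0.69  4.18]
turn deg [-0.16 -0.16  0.19]
```

```bash
python3 -m creep '[[[1,-0.2,0,0,0,0,0],[1,0,0,0,0,0,0],[1,0,0.3,0,0,0,0],[1,0,0.3,0,0,0,0],[1,0,0.2,0,0,0,0],[1,0,0,0,0,0,0],[1,0,0,0,0,0,0],[1,0,0,0,0,0,0]]]'
python3 -c "
from h import *
go([.6168-.1908*.04,.0605+.9816*.04,.0445],11)"
```

```text
t: 23.8
tool_pos: [0.6208, 0.0576, 0.0462]
orientation: [-1.565, -0.155, 0.142]
force: [-0.9, -1.3, 1.5]
opening: 0.0157
t 23.8 tcp [0.6208 0.0576 0.0462] xyaw 10.8 open 0.0157 F [-0.9 -1.3  1.5] shift cm [-0.35  0.17  4.36]
turn deg [ 0.   -0.17  0.48]
```

```bash
python3 -m creep '[[[1,-0.2,0.2,0.3,0,0,0],[1,-0.1,0.1,0.7,0,0,0],[1,0,0,0.7,0,0,0],[1,0,0,0.7,0,0,0],[1,0,0,0.7,0,0,0],[1,0,0,0.4,0,0,0],[1,0,0,0,0,0,0],[1,0,0,0,0,0,0]]]'
python3 -c "
from h import *
s=readout.read_state();p=s['tool_pos'];print('lat',-.9816*p[0]-.1908*p[1],'along',-.1908*p[0]+.9816*p[1])
go([p[0],p[1],.0437],11)"
```

```text
t: 24.6
tool_pos: [0.6138, 0.093, 0.0453]
orientation: [-1.567, -0.16, 0.137]
force: [1.0, -3.1, 2.0]
opening: 0.0157
lat -0.6202424991562685 along -0.025820723540092183
t 24.6 tcp [0.6138 0.093  0.0453] xyaw 10.8 open 0.0157 F [ 1.  -3.1  2. ] shift cm [-0.    0.16  0.  ]
turn deg [ 0.17 -0.17  0.85]
```

```bash
python3 -m creep '[[[1,0,0,0.4,0,0,0],[1,0,0,0.5,0,0,0],[1,0,0,0.5,0,0,0],[1,0,0,0.4,0,0,0],[1,0,0,0.2,0,0,0],[1,0,0,0.1,0,0,0],[1,0,0,0,0,0,0],[1,0,0,0,0,0,0]]]'
python3 - <<'E'
from h import *
s=readout.read_state();p=s['tool_pos'];print('lat',-.9816*p[0]-.1908*p[1],'along',-.1908*p[0]+.9816*p[1])
go([p[0],p[1],.0437],11)
E
```

```text
t: 25.4
tool_pos: [0.6097, 0.115, 0.0454]
orientation: [-1.567, -0.16, 0.136]
force: [0.3, -2.1, 0.8]
opening: 0.0161
lat -0.6204407049180358 along -0.003399573200545486
t 25.4 tcp [0.6097 0.115  0.0454] xyaw 10.8 open 0.0161 F [ 0.3 -2.1  0.8] shift cm [-0.    0.17  0.  ]
turn deg [ 0.18 -0.2   0.86]
```

```bash
python3 -m creep '[[[1,0,0,0.2,0,0,0],[1,0,0,0.2,0,0,0],[1,0,0,0.2,0,0,0],[1,0,0,0.1,0,0,0],[1,0,0,0,0,0,0],[1,0,0,0,0,0,0],[1,0,0,0,0,0,0],[1,0,0,0,0,0,0]]]'
python3 - <<'E'
from h import *
s=readout.read_state();p=s['tool_pos'];print('lat',-.9816*p[0]-.1908*p[1],'along',-.1908*p[0]+.9816*p[1])
go([p[0],p[1],.0437],11)
E
```

```text
t: 26.2
tool_pos: [0.6085, 0.1213, 0.0454]
orientation: [-1.569, -0.16, 0.135]
force: [1.4, -2.9, 1.5]
opening: 0.0157
lat -0.6204785670554573 along 0.002950337108811568
t 26.2 tcp [0.6085 0.1213 0.0454] xyaw 10.8 open 0.0157 F [ 1.4 -2.9  1.5] shift cm [-0.    0.17  0.  ]
turn deg [ 0.26 -0.24  0.86]
```

```bash
python3 -m creep '[[[1,0,0,0.2,0,0,0],[1,0,0,0.1,0,0,0],[1,0,0,0.1,0,0,0],[1,0,0,0,0,0,0],[1,0,0,0,0,0,0],[1,0,0,0,0,0,0],[1,0,0,0,0,0,0],[1,0,0,0,0,0,0]]]'
python3 - <<'E'
from h import *
s=readout.read_state();p=s['tool_pos'];print('lat',-.9816*p[0]-.1908*p[1],'along',-.1908*p[0]+.9816*p[1])
go([p[0],p[1],.0437],11)
c=snap('wrist','w9'); print(p)
for q in [(319,156)]: print(px(c,*q))
E
```

```text
t: 27.0
tool_pos: [0.6084, 0.1214, 0.0458]
orientation: [-1.574, -0.159, 0.135]
force: [0.5, -3.8, 3.1]
opening: 0.0157
lat -0.6204021663025621 along 0.0030995612417533402
t 27.0 tcp [0.6084 0.1214 0.0458] xyaw 10.7 open 0.0157 F [ 0.5 -3.8  3.1] shift cm [-0.    0.21  0.  ]
turn deg [ 0.58 -0.3   0.84]
[0.60842993 0.12142216 0.04578573]
[0.5982661  0.1844815  0.04361518]
```

```bash
python3 -m creep '[[[0.5,0,0,0,0,0,0],[0.5,0,0,0,0,0,0],[0.5,0,0,0,0,0,0],[0.5,0,0,0,0,0,0],[0.5,0,-1.5,0,0,0,0],[0.5,0,-3,0,0,0,0],[0.5,0,-3,0,0,0,0],[0.5,0,-1,0,0,0,0]]]' 25
python3 -c "
from h import *
plan([.588,.222,.12],100.8,13,.5)"
```

```text
t: 27.85
tool_pos: [0.6039, 0.1237, 0.132]
orientation: [-1.573, -0.155, 0.141]
force: [0.8, 0.0, 0.0]
opening: 0.0465
t 27.85 tcp [0.6039 0.1237 0.132 ] yaw 10.8 open 0.0465 F [0.8 0.  0. ]
[[[0.5,0.02,0.09,0.77,0.05,-6.92,0],[0.5,0.11,0.09,0.76,0.05,-6.92,0],[0.5,0.2,0.09,0.74,0.05,-6.92,0],[0.5,0.29,0.09,0.71,0.05,-6.92,0],[0.5,0.37,0.09,0.67,0.05,-6.92,0],[0.5,0.45,0.09,0.62,0.05,-6.92,0],[0.5,0.52,0.09,0.56,0.05,-6.92,0],[0.5,0.59,0.09,0.49,0.05,-6.92,0]]]
[[[0.5,0.64,0.09,0.42,0.05,-6.92,0],[0.5,0.69,0.09,0.34,0.05,-6.92,0],[0.5,0.72,0.09,0.25,0.05,-6.92,0],[0.5,0.75,0.09,0.16,0.05,-6.92,0],[0.5,0.76,0.09,0.07,0.05,-6.92,0],[0.5,0,0,0,0,0,0],[0.5,0,0,0,0,0,0],[0.5,0,0,0,0,0,0]]]
```

```bash
python3 -m creep '[[[0.5,0,0,0.8,0,-6.9,0],[0.5,0.1,0,0.8,0,-6.9,0],[0.5,0.2,0,0.7,0,-6.9,0],[0.5,0.3,0,0.7,0,-6.9,0],[0.5,0.4,0,0.7,0,-6.9,0],[0.5,0.5,0,0.6,0,-6.9,0],[0.5,0.5,0,0.6,0,-6.9,0],[0.5,0.6,0,0.5,0,-6.9,0]]]'
python3 -m creep '[[[0.5,0.6,0,0.4,0,-6.9,0],[0.5,0.7,0,0.3,0,-6.9,0],[0.5,0.7,0,0.3,0,-6.9,0],[0.5,0.8,0,0.2,0,-6.9,0],[0.5,0.6,0,0,0,-5,0],[0.5,0,0,0,0,0,0],[0.5,0,0,0,0,0,0],[0.5,0,0,0,0,0,0]]]'
python3 - <<'E'
from h import *
plan([.588,.222,.058],100.8,6,.5)
c=snap('wrist','w10'); cv2.imwrite('pics/w10.png',c['frame'][:,:,::-1])
P=cloud(c); f=c['frame'].astype(int); m=(f[...,0]>60)&(f[...,1]<.45*f[...,0])&(f[...,2]<.45*f[...,0])&(abs(P[...,2]-.076)<.006)&(abs(P[...,0]-.587)<.06)&(abs(P[...,1]-.222)<.06)
print(m.sum(),cv2.minAreaRect((P[m][:,:2]*1000).astype(np.float32)))
t=np.radians(101);u=np.array([np.cos(t),np.sin(t)]); n=np.array([-u[1],u[0]]); A=np.array([.587,.222])
m=(abs(P[...,2]-.0425)<.004)&(np.linalg.norm(P[...,:2]-(A-.037*u),axis=-1)<.02)
q=P[m][:,:2]-A; print("stud-ish",m.sum(),np.percentile(q@u*1e3,[2,50,98]),np.percentile(q@n*1e3,[2,50,98]))
E
```

```text
t: 28.65
tool_pos: [0.595, 0.1868, 0.1368]
orientation: [-1.381, -0.932, 0.914]
force: [0.1, -0.7, 0.6]
opening: 0.0467
t: 29.45
tool_pos: [0.5863, 0.2249, 0.1361]
orientation: [-1.119, -1.37, 1.359]
force: [0.5, 0.2, 0.1]
opening: 0.0465
t 29.45 tcp [0.5863 0.2249 0.1361] yaw 101.9 open 0.0465 F [0.5 0.2 0.1]
[[[0.5,-0.04,1.3,0,0.14,0.19,-0.07],[0.5,-0.04,1.3,-0,0.14,0.19,-0.07],[0.5,-0.05,1.3,-0.01,0.14,0.19,-0.07],[0.5,-0.05,1.3,-0.01,0.14,0.19,-0.07],[0.5,-0.05,1.3,-0.01,0.14,0.19,-0.07],[0.5,-0.05,1.3,-0.02,0.14,0.19,-0.07],[0.5,0,0,0,0,0,0],[0.5,0,0,0,0,0,0]]]
2798 ((587.3084716796875, 221.44541931152344), (75.34053039550781, 13.426788330078125), 10.636822700500488)
stud-ish 753 [-46.76855191 -37.82703346 -29.18318593] [-11.49650575  -2.2037215    6.34324084]
```

```bash
python3 -m creep '[[[0.5,-0.1,1.2,0,0.1,0.2,0],[0.5,-0.1,1.2,0,0.1,0.2,0],[0.5,-0.1,1.2,0,0.1,0.2,0],[0.5,0,1.2,0,0.1,0.2,0],[0.5,0,1.2,0,0.1,0,0],[0.5,0,0.8,0,0.1,0,0],[0.5,0,0,0,0,0,0],[0.5,0,0,0,0,0,0]]]' 15
python3 -c "
from h import *
plan([.5875,.2217,.058],100.6,3,.5)"
```

```text
t: 30.3
tool_pos: [0.5862, 0.2196, 0.0591]
orientation: [-1.12, -1.343, 1.354]
force: [0.1, -0.6, 0.2]
opening: 0.0464
t 30.3 tcp [0.5862 0.2196 0.0591] yaw 100.8 open 0.0464 F [ 0.1 -0.6  0.2]
[[[0.5,0.06,0.04,-0.06,-0.03,0.08,-0.16],[0.5,0.06,0.04,-0.06,-0.03,0.08,-0.16],[0.5,0.06,0.04,-0.06,-0.03,0.08,-0.16],[0.5,0,0,0,0,0,0],[0.5,0,0,0,0,0,0],[0.5,0,0,0,0,0,0],[0.5,0,0,0,0,0,0],[0.5,0,0,0,0,0,0]]]
```

```bash
python3 -m creep '[[[0.5,0.2,0,-0.1,0,0,0],[1,0,0,0,0,0,0],[1,0,0,0,0,0,0],[1,0,0,0,0,0,0],[1,0,0,0,0,0,0],[1,0,0,0,0,0,0],[1,0,0,0,0,0,0],[1,0,0,0,0,0,0]]]' 45
python3 -m creep '[[[1,0,0,0,0,4,0],[1,0,0,0,0,4,0],[1,0,0,0,0,4,0],[1,0,0,0,0,4,0],[1,0,0,0,0,4,0],[1,0,0,0,0,4,0],[1,0,0,0,0,0,0],[1,0,0,0,0,0,0]]]'
python3 -c "
from h import *
go([.5875,.2217,.058],100.6);print(readout.read_state()['wrist_torque'])"
```

```text
t: 31.1
tool_pos: [0.5888, 0.2223, 0.0619]
orientation: [-1.123, -1.346, 1.351]
force: [0.6, -1.3, 0.4]
opening: 0.0137
t: 31.9
tool_pos: [0.5888, 0.2214, 0.0619]
orientation: [-1.324, -1.027, 1.03]
force: [0.4, -0.3, 0.0]
opening: 0.0135
t 31.9 tcp [0.5888 0.2214 0.0619] xyaw 76.0 open 0.0135 F [ 0.4 -0.3  0. ] shift cm [0.   0.39 0.13]
turn deg [  0.25 -24.62  -0.45]
[ 0.22978431 -0.14760551 -0.07482105]
```

```bash
python3 -m creep '[[[1,0,0,0,0,5,0],[1,0,0,0,0,6,0],[1,0,0,0,0,6,0],[1,0,0,0,0,6,0],[1,0,0,0,0,6,0],[1,0,0,0,0,5,0],[1,0,0,0,0,3,0],[1,0,0,0,0,0,0]]]'
python3 -c "
from h import *
go([.5875,.2217,.058],14.8);print(readout.read_state()['wrist_torque'])"
```

```text
t: 32.7
tool_pos: [0.5881, 0.2203, 0.0619]
orientation: [-1.516, -0.525, 0.527]
force: [0.3, -1.4, 0.0]
opening: 0.0137
t 32.7 tcp [0.5881 0.2203 0.0619] xyaw 38.5 open 0.0137 F [ 0.3 -1.4  0. ] shift cm [0.04 0.39 0.15]
turn deg [ 0.57 23.66 -0.13]
[ 0.19055151 -0.09413282 -0.00640202]
```

```bash
python3 -m creep '[[[1,0,0,0.1,0,5,0],[1,0,0,0,0,5,0],[1,0,0,0,0,5,0],[1,0,0,0,0,4,0],[1,0,0,0,0,4,0],[1,0,0,0,0,4,0],[1,0,0,0,0,3,0],[1,0,0,0,0,0,0]]]' 55
python3 -c "
from h import *
go([.5875,.2217,.058],14.8);print(readout.read_state()['wrist_torque'])"
```

```text
t: 33.5
tool_pos: [0.5873, 0.2203, 0.0619]
orientation: [-1.579, -0.124, 0.122]
force: [0.7, -0.3, 0.2]
opening: 0.014
t 33.5 tcp [0.5873 0.2203 0.0619] xyaw 9.0 open 0.014 F [ 0.7 -0.3  0.2] shift cm [0.04 0.39 0.13]
turn deg [ 0.69 -5.85 -0.03]
[0.14522384 0.03212886 0.94680267]
```

```bash
python3 -m creep '[[[1,0,0,0,0,-2.5,0],[1,0,0,0,0,-2,0],[0.5,0,0,0,0,0,0],[0.5,0,0,0,0,0,0],[0.5,0,0,0,0,0,0],[0.5,0,-2,0,0,0,0],[0.5,0,-3,0,0,0,0],[0.5,0,-3,0,0,0,0]]]' 55
python3 -m creep '[[[0.5,0,-2,-4,0,0,0],[0.5,0,-2,-5,0,0,0],[0.5,0,-2,-5,0,0,0],[0.5,0,-1,-4,0,0,0],[0.5,0,0,-2,0,0,0],[0.5,0,0,0,0,0,0],[0.5,0,0,0,0,0,0],[0.5,0,0,0,0,0,0]]]'
python3 - <<'E'
from h import *
go([.5875,.2217,.3])
c=snap('wrist','w11'); cv2.imwrite('pics/w11.png',c['frame'][:,:,::-1])
P=cloud(c); f=c['frame'].astype(int); m=(f[...,0]>60)&(f[...,1]<.45*f[...,0])&(f[...,2]<.45*f[...,0])&(abs(P[...,2]-.076)<.008)&(abs(P[...,0]-.587)<.06)&(abs(P[...,1]-.222)<.06)
r=cv2.minAreaRect((P[m][:,:2]*1000).astype(np.float32)); print("bar",m.sum(),r)
t=np.radians(101);u=np.array([np.cos(t),np.sin(t)]); n=np.array([-u[1],u[0]]); A=np.array([.587,.222])
L=np.stack([(P[...,:2]-A)@u,(P[...,:2]-A)@n,P[...,2]],-1)*1e3
sel=lambda lo,hi:L[((L>lo)&(L<hi)).all(-1)]
for nm,lo,hi in [("stud",(-55,-20,39),(-12,20,46)),("rib",(-130,-25,60),(-60,25,72)),("plate",(-135,-60,25),(-60,60,32)),("bone",(-260,-35,30),(-130,35,60))]:
    q=sel(lo,hi); print(nm,len(q), [np.percentile(q[:,k],[2,50,98]).round(1).tolist() for k in range(3)] if len(q) else "")
E
```

```text
t: 34.3
tool_pos: [0.583, 0.2203, 0.1374]
orientation: [-1.576, -0.188, 0.205]
force: [-0.0, -0.4, -0.4]
opening: 0.0461
t: 35.1
tool_pos: [0.6362, 0.0279, 0.218]
orientation: [-1.576, -0.2, 0.199]
force: [0.1, 0.4, 0.5]
opening: 0.0467
t 35.1 tcp [0.6362 0.0279 0.218 ] xyaw 14.6 open 0.0467 F [0.1 0.4 0.5] shift cm [ 0.14 -8.48 19.86]
bar 0 ((0.0, 0.0), (0.0, 0.0), 0.0)
stud 0 
rib 1504 [[-119.4, -98.0, -77.8], [-5.1, 2.5, 10.2], [65.5, 68.2, 69.9]]
plate 8800 [[-123.0, -88.9, -61.0], [-42.5, -0.3, 48.0], [26.2, 29.5, 31.4]]
bone 3391 [[-238.6, -170.3, -136.2], [-10.6, 4.2, 20.3], [30.8, 40.6, 48.0]]
```

```bash
python3 -m creep '[[[0.5,0,-1,-4,0,0,0],[0.5,0,-1,-5,0,0,0],[0.5,0,-1,-5,0,0,0],[0.5,0,-1,-5,0,0,0],[0.5,0,0,-4,0,0,0],[0.5,0,0,-2,0,0,0],[0.5,0,0,0,0,0,0],[0.5,0,0,0,0,0,0]]]'
python3 - <<'E'
from h import *
t=np.radians(101);u=np.array([np.cos(t),np.sin(t)]); n=np.array([-u[1],u[0]]); A=np.array([.587,.222])
for cam in ("top","scene","wrist"):
    c=snap(cam,cam+"12"); P=cloud(c); f=c['frame'].astype(int)
    L=np.stack([(P[...,:2]-A)@u,(P[...,:2]-A)@n,P[...,2]],-1)*1e3
    m=(f[...,0]>60)&(f[...,1]<.45*f[...,0])&(f[...,2]<.45*f[...,0])&(abs(L[...,2]-76)<8)&(abs(L[...,0])<60)&(abs(L[...,1])<60)
    print(cam,"bar (dock mm)",m.sum(),cv2.minAreaRect(L[m][:,:2].astype(np.float32)) if m.any() else "")
    for nm,lo,hi in [("stud",(-45,-16,40),(-15,16,46)),("rib",(-130,-25,62),(-60,25,74)),("bone",(-250,-30,33),(-130,30,60)),("lip",(-250,-60,24),(-60,60,34))]:
        q=L[((L>lo)&(L<hi)).all(-1)]; print(nm,len(q), [np.percentile(q[:,k],[2,50,98]).round(1).tolist() for k in range(3)] if len(q) else "")
# bystanders vs start in top image
a,b=load("top0")["frame"].astype(int),load("top12")["frame"].astype(int)
for nm,(x0,x1,y0,y1) in dict(tape=(226,270,268,305),scribe=(210,278,168,194),bottle=(185,217,150,184),rock=(366,398,192,220)).items():
    print(nm,"mean abs diff",abs(a[y0:y1,x0:x1]-b[y0:y1,x0:x1]).mean().round(1))
E
```

```text
t: 35.95
tool_pos: [0.7019, -0.2072, 0.2572]
orientation: [-1.569, -0.21, 0.218]
force: [-0.4, 0.6, 0.4]
opening: 0.0462
top bar (dock mm) 160 ((-2.3701553344726562, 0.5740776062011719), (72.85626220703125, 13.664298057556152), 3.5716307163238525)
stud 20 [[-40.0, -32.2, -24.6], [-5.9, 7.0, 11.4], [40.1, 41.9, 45.9]]
rib 125 [[-119.8, -98.2, -78.1], [-3.9, 3.8, 11.0], [62.5, 67.0, 71.4]]
bone 364 [[-222.0, -171.7, -137.7], [-8.4, 6.1, 20.7], [33.4, 39.4, 48.3]]
lip 1170 [[-241.1, -105.2, -62.0], [-55.0, 10.8, 56.0], [24.2, 28.0, 33.5]]
scene bar (dock mm) 88 ((0.9214935302734375, 1.8023700714111328), (71.7459487915039, 13.646662712097168), 6.656983375549316)
stud 33 [[-36.4, -28.4, -19.2], [1.7, 7.2, 14.2], [40.4, 42.7, 45.9]]
rib 112 [[-116.4, -93.8, -74.8], [-3.6, 5.1, 14.0], [62.7, 67.2, 71.4]]
bone 284 [[-217.5, -161.1, -133.2], [-6.4, 9.3, 22.7], [33.5, 39.7, 49.1]]
lip 1007 [[-238.7, -104.5, -61.9], [-55.0, 14.5, 54.9], [24.1, 28.0, 33.2]]
wrist bar (dock mm) 0 
stud 0 
rib 0 
bone 0 
lip 0 
tape mean abs diff 2.1
scribe mean abs diff 2.0
bottle mean abs diff 1.7
rock mean abs diff 36.2
```

```bash
python3 - <<'E'
from h import *
for n in ("top0","w6","scene0","scene12","wrist12"):
    P=cloud(load(n)); m=(abs(P[...,0]-.65)<.06)&(abs(P[...,1]+.177)<.06)&(P[...,2]>.055)&(P[...,2]<.085); q=P[m]
    print(n,m.sum(),((q.min(0)+q.max(0))/2).round(3) if m.any() else "")
s=readout.read_state();print(s["force"].round(1))
E
python3 -c "
from plant import robot
print(robot.close_job())"
```

```text
top0 368 [ 0.663 -0.18   0.067]
w6 4802 [ 0.658 -0.176  0.065]
scene0 228 [ 0.654 -0.173  0.065]
scene12 222 [ 0.656 -0.173  0.066]
wrist12 2975 [ 0.659 -0.177  0.066]
[-0.   0.6  0. ]
the job is handed in; nothing more can be done
None
```

The bone is in the carrier's bay, the carrier is drawn onto its stops, the cam is turned tight, and I handed the job in at about 36 s of the 72 s. The close call gave no verdict.

I laid the bone in the bay while the carrier was still on the board and swung the cam open to its stop. I then slid the carrier down the lane until its stud stopped in the cam's mouth, and turned the bar clockwise to its hard stop (0.95 N m on the wrist). After that I let go and drew the arm back.

One thing went wrong on the way. On the first lowering, the carrier's rear seems to have rested lightly on the edge of the work board. I lifted it and moved it about 4 cm forward before lowering again.

Last checks:
- **Cam:** the top camera gives about 1.51 rad and the scene camera about 1.45 rad, against the 1.35 needed.
- **Stud along the lane:** about 28 to 31 mm from the axis, worked out from the rib's position; the limits are 26.5 to 32.5.
- **Stud sideways:** this is the least certain figure. The cameras put the rib about 1 to 3.5 mm to one side and disagree by a few mm. The few direct points on the stud head spread too widely to settle it, and the limit is 6 mm.
- **Carrier:** its plate and rib heights match lying flat on the deck.
- **Bone:** near the bay's centre, roughly 10 mm ahead of it along the lane and a few mm sideways.
- **Bystanders:** the tape roll, air scribe and bottle look unchanged in the top camera. The arm hid the rock there, but the scene and wrist cameras show it within a few mm of where it started.
- **Robot:** about 0.6 N on the tool, so it was touching nothing.

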